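Hang the lift-off door of a control box and close it

TASK

Hang the loose green door back on the grey control box: lift it out of its wooden stand and lower both hinge knuckles together onto the two upright pins until they sit fully down. The hinge rail is only roughly adjusted, so feel for the pins gently, without forcing or dropping the door; then swing it shut until it lies flush against the seal and leave it hanging free. Leave the red bin, the grease tin and the screwdriver where they are.

Things in the scene. Friction and masses are not known exactly. Their poses are not given: they have to be found in the camera images.
- box: Grey steel control box fixed to the bench: 200 wide (its y), 120 deep (x), top at z = 240. Origin: centre of its footprint, at bench height. Its open front looks along its -x: frame at x = -60, black rubber seal out to x = -65.5. Hinge line, as drawn: x = -77, y = -111. Shut and fully down, the door is parallel to the front and its lower edge 25 above the bench. Lengths in mm.
- pin_lower (a point): Drawn place of the lower pin's root, on the box. The hinge rail is screwed on through slotted holes over packing washers: both true pins stand off their drawn places by the same unknown amount, within 3 mm along the box's x and from 3 mm inward (+y) to 5 mm outward (-y); heights are true. Root: centre of the flat 14 mm round shoulder, 62 mm above the bench. Axes as the box.
- pin_upper (a point): The same for the upper pin, straight above: root 182 mm above the bench. Pins: brass, upright, 8 mm in diameter, 20 tall, flat tips with 1 mm chamfer. A hung door opens counter-clockwise seen from above (free edge moving out along the box's -x), swings freely with slight friction over 0 to 2 rad and stays where it is left. Axes as the box.
- door: Loose green steel door, 0.45 to 0.7 kg, balanced about its middle: panel 198 mm wide (its y), 16 thick (x), 210 tall (z). Origin: middle of its lower edge. Outer face (louvres, lock) looks along -x. Two hinge knuckles stick out of its -y edge. Starts upright in the stand, lower edge 12 mm above the bench; its top edge is free to be pinched from above across the 16 mm.
- knuckle_lower (a point): Centre of the lower knuckle's lower end: x = 0, y = -111, z = 37 mm on the door. Knuckles are steel tubes 14 mm outside, 24 tall, open at both ends, bore 9.5 (0.75 mm play all round on a pin). Must come down onto pin_lower; one that misses rests on the pin's tip, 20 mm too high. Axes as the door.
- knuckle_upper (a point): The same for the upper knuckle: x = 0, y = -111, z = 157 mm on the door; comes down onto pin_upper as the lower one does on its pin. Axes as the door.
- door_edge (a point): Middle of the door's free edge, opposite the hinges: x = 0, y = 99, z = 105 mm on the door. At about x = -74, y = 99 in the box's frame when shut. Axes as the door.
- stand: Wooden slotted stand fixed to the bench, 140 mm long (its y) by 110, 60 tall; slot along its y, 22 wide, 48 deep, holding the door upright. Origin: centre of its underside; axes agree with the door's at the start.
- bin: Small red plastic bin, 100 x 85 mm, 76 tall at the back. Origin: centre of its underside. To be left alone.
- grease: Round grease tin with yellow label, 64 mm in diameter, 55 tall. Origin: centre of its underside. To be left alone.
- driver: Screwdriver lying on the bench, 190 mm long along its x. To be left alone.
There are look-alikes about, which are no part of the job. There is more than one size of the door; the one meant has the size given above.

How it is judged:
By the outcome, as a careful person would: the job done as asked, in the order asked, and still so for the second after the job is handed in, with the robot touching nothing.
It also fails if it takes over 72 s, if anything falls off the work surface, if the arm or the gripper's body presses on something with over 40 N, if the wrist force passes 120 N, or if a joint passes its speed limit or range.

ROBOT

A 6-joint arm with a two-finger parallel gripper is mounted at the origin on the work surface. World frame = base frame: x ahead of the robot, y to its left, z up, the work surface at z = 0. Lengths are in m, angles in rad, forces in N, time in s.
With the tool pointing down it reaches from about 0.35 to 0.975 m from the base axis. Payload 4.9 kg.
Tool frame: the origin (TCP) lies at the very end of the fingers, on their centre line; the grasp point (between the pads) lies 19 mm behind it; z points along the fingers, x is the direction in which the jaws open and shut, and the axes are right-handed (so a half turn about z gives the same grasp; the last joint's range is limited). The gripper opens to 85 mm and grips with 20 to 120 N. Pads are 22 mm wide; open, the fingers measure 114 mm over their backs; the gripper's body (76 mm by 85 mm) begins 54 mm behind the grasp point. The pads swing forward as they close: fully open they stand 13 mm farther back than shut.
Start: joints at [-1.419, 0.053, 1.613, -0, 1.476, -0.119], TCP at [0.167, -0.602, 0.231] pointing down, gripper open.
Joint ranges: [-3.01, 3.01], [-1.01, 2.22], [0.06, 2.58], [-1.02, 4.17], [0.09, 2.62], [-3.14, 3.14]. Speed limits (rad/s): [2.57, 2.57, 3.14, 3.14, 3.14, 3.14].

INTERFACE

Orientations are given as a rotation vector (axis times angle).
In Python, from station import monitor, imaging, ticket gives the robot as it stands.
- The arm moves only by the tool step_arm, never from a script. Its argument "targets" is one flat list of numbers, 4 for each row, row after row: the shift along the tool's x, y, z in m, then the turn about the tool's z in rad. In form: [tx, ty, tz, roll, tx, ty, tz, roll, ...]. A call has 1 to 12 rows; each row is the pose to reach, as a shift and turn from the pose measured when the call began, along the tool's axes at that moment; what a row does not reach only later rows make up. A row lasts 1/12 s, in which the tool goes at most 41.7 mm and 7.16 degrees, less where a joint would pass 70% of its speed; a pose out of reach is approached as far as the arm can. A call with a gripper value outside its range is refused whole. "grip" is the finger opening in m, from 0 to 0.0854, set as the call begins (left out, the last holds). The fingers move at their own pace and stop on an object; "force" is the grip in N (left out, the last holds). Time passes only in rows, so rows that repeat a pose let the fingers close. It gives the time, the measured TCP pose, the force and the opening at its end, in the units of the state.
- monitor.get_obs(): the state, without advancing time (a new reading comes with each control period).
- imaging.get_image(name): name is "scene" or "side" or "wrist"; returns a dict with "color" (400x640x3 uint8, red, green, blue), "depth" (400x640 float32, m along the optical axis (not along the pixel's ray), 0 where there is no reading), "fov_y" (degrees; the focal length in pixels is half the picture's height over the tangent of half this angle, whatever the lens; pixels are square), "cx", "cy" (the principal point, pixels), "R" (3x3) and "t" (3): a world point X has camera coordinates R X + t. Camera axes: x right, y down, z forward; pixel columns grow to the right and rows downward; lengths in m; the calibration is good to about 2 mm. A picture is of the moment at which its call begins.
- ticket.finish_job(): hands the job in, once; it reports no verdict.
Trained networks look in a picture, given as the dict that the camera call returned (one of the last four; its "shot" number tells which), for a name from the list of things; names that differ only in an ending like _2 or _b are one class to them, and where a whole thing is asked for, a point or a joint stands for the part that bears it (a point fixed in the world has none). Each returns a list of dicts, best first, with "score" (0 to 1); they miss things now and then, are a little off and sometimes report something else, mostly with a low value. They report only what shows in the picture. A call takes as long as a camera call. They do not tell look-alikes from the thing itself.
- imaging.search_frame(name, picture): "uv" ([column, row] in pixels, amid what is visible of it).
- imaging.mark_of(name, picture): "uv" ([column, row] in pixels: a listed point, or the origin of a listed thing).
The state is a dict: "t": time; "q": joint angles; "dq": joint speeds; "effort": joint torques, N m; "tool_pos": TCP position; "tool_rot": TCP orientation; "contact_force": force on the tool from outside, world axes, zero at the start; "wrist_torque": the same for the moment, N m; "opening": finger opening in m.
Only numpy, scipy, OpenCV 4.12 (cv2) and the standard library are available. Lean on these libraries where they do the work, as an engineer would, in place of code of your own. Each camera call takes 0.05 s, during which the arm holds its last target.

## Working session

There is one attempt and no reset: what is moved stays moved. The work goes in short steps, Python scripts to look and compute and a tool call to move; the robot and the scene stay as the last step left them, time stands still between calls to the robot, and variables do not carry over. Pictures are saved under pics/ and viewed, and the job is handed in when it is done.

Besides the shell and the picture viewer there is one more tool, called after "Call:" as name(argument=value, ...) on one line, values as JSON. step_arm: Moves the arm, as the interface text tells. Its arguments: {"type":"object","properties":{"targets":{"type":"array","items":{"type":"number"}},"grip":{"type":"number"},"force":{"type":"number"}},"required":["targets"]}

```bash
ls; mkdir -p pics; cat > h.py <<'E'
import numpy as np, cv2, sys
from station import monitor, imaging, ticket
from scipy.spatial.transform import Rotation as Rn
def f(p): return p["color"].shape[0]/2/np.tan(np.radians(p["fov_y"])/2)
def ray(p,uv,z=None):
    F=f(p); d=np.array([(uv[0]-p["cx"])/F,(uv[1]-p["cy"])/F,1.]); R=np.array(p["R"]);t=np.array(p["t"])
    o=-R.T@t; d=R.T@d
    return o,d
def atz(p,uv,z):
    o,d=ray(p,uv); return o+d*(z-o[2])/d[2]
def dep(p,uv):
    o,d=ray(p,uv); v,u=int(round(uv[1])),int(round(uv[0])); 
    return o+d*p["depth"][v,u]
def cloud(p):
    F=f(p); h,w=p["depth"].shape; u,v=np.meshgrid(np.arange(w),np.arange(h))
    D=p["depth"]; c=np.stack([(u-p["cx"])/F*D,(v-p["cy"])/F*D,D],-1)
    X=(c-np.array(p["t"]))@np.array(p["R"]); X[D==0]=np.nan
    return X
def proj(p,X):
    c=np.array(p["R"])@np.array(X)+np.array(p["t"]); F=f(p)
    return c[:2]/c[2]*F+[p["cx"],p["cy"]]
def save(p,n,crop=None,s=1):
    im=p["color"][:,:,::-1]
    if crop: im=im[crop[1]:crop[3],crop[0]:crop[2]]
    if s!=1: im=cv2.resize(im,None,fx=s,fy=s,interpolation=cv2.INTER_CUBIC)
    cv2.imwrite("pics/"+n+".png",im)
E
python3 - <<'E'
from h import *
o=monitor.get_obs(); print({k:np.round(v,3) for k,v in o.items()})
for n in ["scene","side","wrist"]:
    p=imaging.get_image(n); save(p,n+"0"); print(n,p["fov_y"],p["cx"],p["cy"],np.round(-np.array(p["R"]).T@p["t"],3), np.round(p["R"],2).tolist())
    for k in ["box","door","stand","knuckle_lower","knuckle_upper","pin_lower","pin_upper","door_edge","bin","grease","driver"]:
        print(k,[(np.round(a["uv"],1).tolist(),round(a["score"],2)) for a in imaging.mark_of(k,p)])
    np.savez("pics/"+n+"0.npz",**{k:p[k] for k in ["color","depth","fov_y","cx","cy","R","t"]})
E
```

```text
pics
{'t': np.float64(0.0), 'q': array([-1.419,  0.053,  1.614, -0.   ,  1.476, -0.119]), 'dq': array([-0.001, -0.   ,  0.001, -0.002, -0.001,  0.001]), 'effort': array([ 1.0000e-03, -3.9367e+01, -3.7018e+01, -0.0000e+00,  7.0000e-03,
       -0.0000e+00]), 'tool_pos': array([ 0.167, -0.602,  0.23 ]), 'tool_rot': array([-2.5e+00,  1.9e+00,  2.0e-03]), 'contact_force': array([ 0.702, -0.512, -0.182]), 'wrist_torque': array([ 0.04 , -0.033,  0.034]), 'opening': np.float64(0.085)}
scene 49.91847736270492 315.9855211777472 203.1545110079923 [1.41  0.092 1.375] [[-0.12, 0.99, 0.0], [0.82, 0.1, -0.57], [-0.56, -0.07, -0.83]]
box [([380.1, 211.3], 0.74), ([283.0, 192.9], 0.39)]
door [([257.1, 203.2], 0.96), ([182.5, 242.4], 0.82)]
stand [([264.4, 207.4], 0.9), ([367.7, 211.9], 0.57)]
knuckle_lower [([287.4, 207.8], 0.92), ([204.2, 203.8], 0.65)]
knuckle_upper [([195.2, 178.1], 0.88), ([284.5, 193.1], 0.84)]
pin_lower [([364.3, 228.1], 0.7), ([285.5, 183.4], 0.36)]
pin_upper [([368.6, 209.1], 0.87)]
door_edge [([143.1, 251.5], 0.97), ([234.5, 185.1], 0.82)]
bin [([445.3, 240.7], 0.71)]
grease
[... 267 characters left out ...]
[315.1, 284.9], 0.91), ([425.0, 374.0], 0.6)]
stand [([316.1, 282.8], 0.71)]
knuckle_lower [([318.5, 239.8], 0.82), ([353.0, 345.2], 0.69), ([312.7, 285.7], 0.24)]
knuckle_upper [([318.8, 209.5], 0.83), ([361.7, 304.2], 0.8)]
pin_lower [([316.6, 170.7], 0.62)]
pin_upper [([314.1, 136.3], 0.91)]
door_edge [([520.2, 360.1], 0.95)]
bin []
grease [([268.8, 271.3], 0.87), ([312.8, 294.2], 0.59)]
driver [([385.5, 245.4], 0.79)]
wrist 58.35083283164531 323.52063137607973 207.60022498726494 [ 0.236 -0.584  0.374] [[0.27, -0.96, 0.0], [-0.92, -0.26, 0.28], [-0.27, -0.08, -0.96]]
box []
door []
stand []
knuckle_lower []
knuckle_upper []
pin_lower []
pin_upper []
door_edge []
bin []
grease []
driver []
```

View pics/scene0.png

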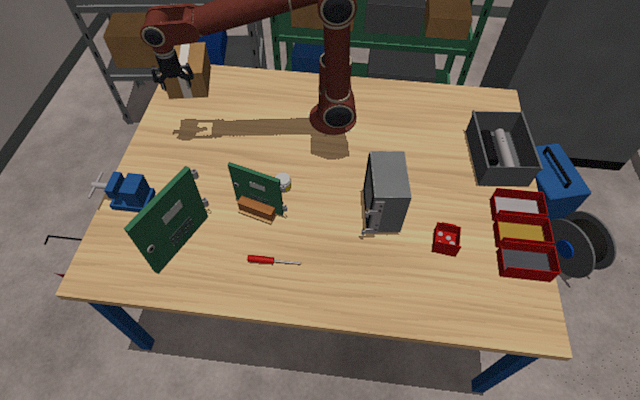

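View pics/side0.png

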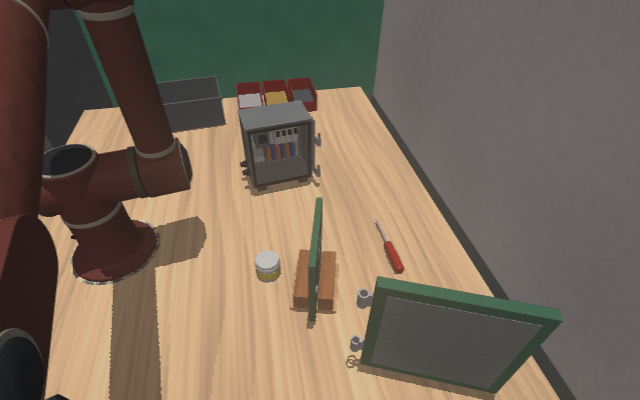

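View pics/wrist0.png

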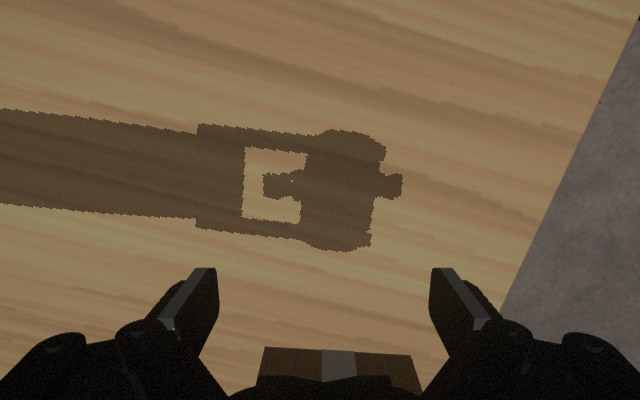

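The scene view shows a small green door in the stand at (257,190), a large leaning green door at (170,220), the box at (388,190), and a grey open tray at (503,145). In the side view the small door is edge-on at (315,250), the big door is at (450,340), and the box front is at (280,145).

Possible mix-ups:
- **Door:** the leaning green door at scene (170,220) is the wrong size. I choose the one in the stand at (257,190).
- **Bin:** the red tray row at (525,235) is not the small red bin at (446,238).

```bash
python3 - <<'E'
from h import *
class P(dict): pass
def ld(n):
    z=np.load(f"pics/{n}0.npz"); return {k:z[k] for k in z.files}
S=ld("scene"); D=ld("side")
save(S,"crop_s",(215,140,425,260),3.8); save(D,"crop_d",(230,90,370,330),2.4)
for n,p in (("scene",S),("side",D)):
    X=cloud(p); c=p["color"].astype(int); print(n)
    g=(c[...,1]>c[...,0]+20)&(c[...,1]>c[...,2]+10)
    win=np.zeros(g.shape,bool)
    if n=="scene": win[155:222,222:290]=1
    else: win[195:325,300:330]=1
    m=g&win&np.isfinite(X[...,0]); Q=X[m]; print("door",len(Q),np.percentile(Q,[0,1,50,99,100],axis=0).round(4).tolist())
    top=Q[Q[:,2]>0.216]; print("top",len(top),top.mean(0).round(4))
    if len(top)>10:
        xy=top[:,:2]; r=cv2.minAreaRect((xy*1000).astype(np.float32)); print(r)
    # plane fit
    A=Q[(Q[:,2]<.205)&(Q[:,2]>.07)]; 
    for it in range(8):
        cc=A.mean(0); u,s,v=np.linalg.svd(A-cc,full_matrices=False); d=(A-cc)@v[2]; 
        if np.abs(d).max()<.002: break
        A=A[np.abs(d)<max(.002,2*d.std())]
    print("plane",v[2].round(4),cc.round(4),len(A),s[2]/len(A)**.5)
    # box top
    if n=="scene": w=(slice(140,240),slice(355,420))
    else: w=(slice(95,190),slice(230,325))
    B=X[w].reshape(-1,3); T=B[(np.abs(B[:,2]-.24)<.006)]
    print("boxtop",len(T),T.mean(0).round(4),cv2.minAreaRect((T[:,:2]*1000).astype(np.float32)))
E
```

```text
scene
door 886 [[0.4888, -0.3228, 0.0183], [0.4983, -0.3202, 0.033], [0.5301, -0.2221, 0.1706], [0.5569, -0.1369, 0.2251], [0.5594, -0.1357, 0.2283]]
top 200 [ 0.5235 -0.2283  0.2208]
((523.4180908203125, -230.80178833007812), (194.73529052734375, 20.494346618652344), 74.2532730102539)
plane [ 9.617e-01 -2.741e-01  2.000e-04] [ 0.531  -0.227   0.1419] 469 0.0012554548150086591
boxtop 1668 [0.4911 0.2308 0.2387] ((486.8064880371094, 228.95968627929688), (204.55813598632812, 126.50772094726562), 6.872901439666748)
side
door 367 [[0.4887, -0.324, 0.2196], [0.4903, -0.3233, 0.2199], [0.5155, -0.2452, 0.2223], [0.5485, -0.1383, 0.2245], [0.5505, -0.1361, 0.225]]
top 367 [ 0.5169 -0.2395  0.2223]
((520.2631225585938, -230.46893310546875), (194.83848571777344, 12.623786926269531), 73.9396743774414)<stdin>:20: RuntimeWarning: Mean of empty slice.
  ret = um.true_divide(
Traceback (most recent call last):
IndexError: index 2 is out of bounds for axis 0 with size 0
```

View pics/crop_s.png

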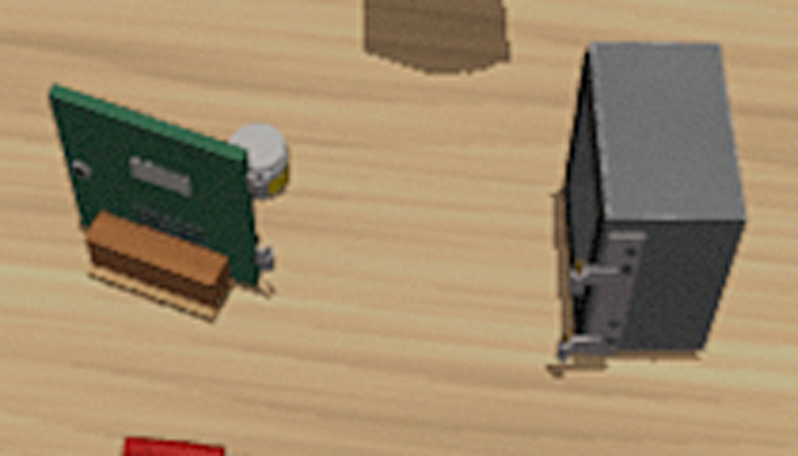

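View pics/crop_d.png

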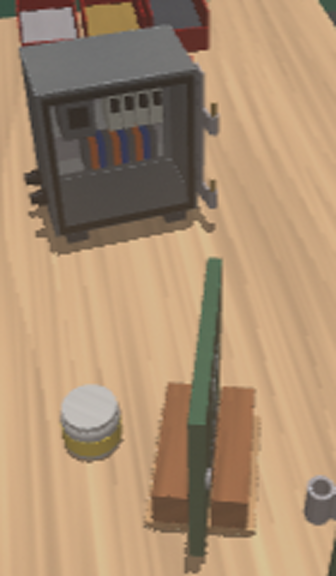

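The crops confirm the choice. The stand door is about 195 × 16 mm on top at z 0.222, with its knuckles at scene (284,208) toward the box. The pins stick out of the box's right front edge.

```bash
python3 - <<'E'
from h import *
o=monitor.get_obs(); R=Rn.from_rotvec(o["tool_rot"]).as_matrix(); print(R.round(4), o["tool_pos"].round(4))
p=imaging.get_image("wrist")
c=-np.array(p["R"]).T@p["t"]; print("cam in tool",(R.T@(c-o["tool_pos"])).round(4)); print("cam axes in tool",(np.array(p["R"])@R).round(3))
dy=np.array([.274,.962,0]) # toward knuckles
print("knuckle dir in tool",R.T@dy, "tgt delta tool", R.T@(np.array([.5215,-.230,.30])-o["tool_pos"]))
E
```

```text
[[ 2.675e-01 -9.636e-01 -0.000e+00]
 [-9.636e-01 -2.675e-01  1.000e-04]
 [-1.000e-04  0.000e+00 -1.000e+00]] [ 0.1672 -0.6022  0.2313]
cam in tool [ 0.0009 -0.0714 -0.1428]
cam axes in tool [[ 1.     0.    -0.   ]
 [-0.     0.959 -0.284]
 [ 0.     0.284  0.959]]
knuckle dir in tool [-8.53674060e-01 -5.21306624e-01  5.36955945e-05] tgt delta tool [-0.26386978 -0.44096695 -0.06870336]
```

```bash
python3 - <<'E'
from h import *
z=np.load("pics/scene0.npz"); p={k:z[k] for k in z.files}
X=cloud(p); c=p["color"].astype(int); g=(c[...,1]>c[...,0]+20)&(c[...,1]>c[...,2]+10)
m=np.zeros(g.shape,bool); m[165:275,120:212]=1; Q=X[g&m]
print(np.nanmin(Q,0),np.nanmax(Q,0)); T=Q[Q[:,2]>.2]; print(T[np.argmin(T[:,0])],T[np.argmax(T[:,0])])
# intermediate goal deltas in tool
o=monitor.get_obs(); R=Rn.from_rotvec(o["tool_rot"]).as_matrix()
for t in ([.30,-.44,.33],[.5215,-.23,.30]): print(R.T@(np.array(t)-o["tool_pos"]))
E
```

```text
[ 0.55447894 -0.65415909  0.00217494] [ 0.84354453 -0.41745436  0.30017874]
[ 0.57786903 -0.43546444  0.28873515] [ 0.84145976 -0.5286451   0.24397291]
[-0.12077946 -0.1713749  -0.09869058]
[-0.26388213 -0.44097347 -0.06868241]
```

Call:
step_arm(targets=[0,0,-0.04,0,0,0,-0.08,-0.05,-0.018,-0.03,-0.1,-0.17,-0.036,-0.06,-0.1,-0.29,-0.054,-0.09,-0.1,-0.41,-0.072,-0.12,-0.1,-0.53,-0.09,-0.15,-0.1,-0.65,-0.108,-0.18,-0.1,-0.77,-0.126,-0.21,-0.1,-0.89,-0.144,-0.24,-0.1,-1.0,-0.162,-0.27,-0.1,-1.022,-0.18,-0.3,-0.1,-1.022], grip=0.0854, force=40)

```text
t: 2.85
tool_pos: [0.409, -0.3471, 0.3316]
tool_rot: [3.111, -0.434, 0.001]
contact_force: [1.0, -0.2, 0.6]
opening: 0.0855
```

```bash
cat > st.py <<'E'
from h import *
o=monitor.get_obs(); R=Rn.from_rotvec(o["tool_rot"]).as_matrix()
print("t",round(float(o["t"]),2),"pos",o["tool_pos"].round(4),"rot",R[:,0].round(4),"z",R[:,2].round(4),"F",o["contact_force"].round(2),"T",o["wrist_torque"].round(2),"op",round(float(o["opening"]),4),"q",o["q"].round(2))
if len(sys.argv)>3:
    print("delta",(R.T@(np.array([float(a) for a in sys.argv[1:4]])-o["tool_pos"])).round(4))
E
python3 st.py .5215 -.23 .30
python3 - <<'E'
from h import *
p=imaging.get_image("wrist"); save(p,"w1")
X=cloud(p); c=p["color"].astype(int); g=(c[...,1]>c[...,0]+20)&(c[...,1]>c[...,2]+10)
Q=X[g]; T=Q[np.abs(Q[:,2]-.222)<.005]; print(len(T)); 
if len(T): print(T.min(0),T.max(0),cv2.minAreaRect((T[:,:2]*1000).astype(np.float32)))
E
```

```text
t 2.85 pos [ 0.409  -0.3471  0.3316] rot [ 9.618e-01 -2.737e-01  6.000e-04] z [ 5.e-04 -5.e-04 -1.e+00] F [ 0.99 -0.18  0.64] T [ 0.02 -0.01 -0.04] op 0.0855 q [-0.84 -0.2   1.69 -0.    1.65 -0.57]
delta [ 0.0761 -0.1434  0.0316]
2903
[ 0.48719887 -0.3264674   0.21972096] [ 0.5234249  -0.23880563  0.2245583 ] ((505.2733154296875, -282.47540283203125), (87.9826431274414, 14.707490921020508), 74.19621276855469)
```

View pics/w1.png

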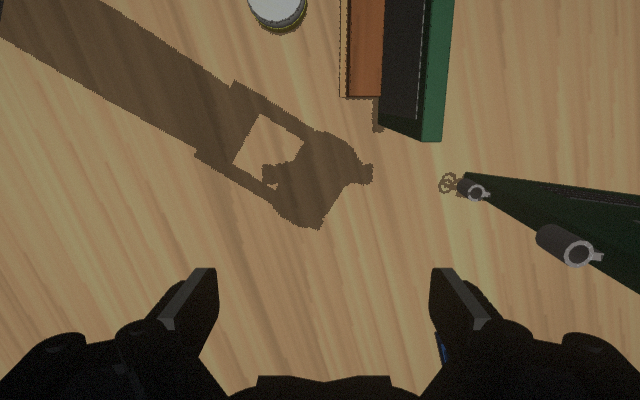

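Wrist view: the stand door's free end is at (430,140) and the lid at (275,10). The big door's knuckles at (580,250) are not mine. The measured door centre is (0.5205, −0.2298), matching the other cameras.

Call:
step_arm(targets=[0.014,-0.028,0,0,0.03,-0.056,0,0,0.046,-0.086,0,0,0.062,-0.116,0.003,0,0.075,-0.143,0.01,0,0.075,-0.143,0.02,0,0.075,-0.143,0.03,0,0.075,-0.143,0.03,0])

```text
t: 3.57
tool_pos: [0.5221, -0.2251, 0.2993]
tool_rot: [-3.108, 0.426, 0.002]
contact_force: [-0.8, -0.7, -0.3]
opening: 0.0855
```

```bash
python3 st.py .5205 -.23 .19
python3 - <<'E'
from h import *
p=imaging.get_image("wrist"); save(p,"w2")
X=cloud(p); c=p["color"].astype(int); g=(c[...,1]>c[...,0]+15)&(c[...,1]>c[...,2]+8)
Q=X[g]; T=Q[np.abs(Q[:,2]-.222)<.005]; print(len(T),T.min(0),T.max(0),cv2.minAreaRect((T[:,:2]*1000).astype(np.float32)))
for k in ["door","knuckle_lower","knuckle_upper"]:
    print(k,[(np.round(a["uv"],1).tolist(),round(a["score"],2)) for a in imaging.mark_of(k,p)])
E
```

```text
t 3.57 pos [ 0.5221 -0.2251  0.2993] rot [ 0.9632 -0.2688 -0.0019] z [-6.0e-04  5.1e-03 -1.0e+00] F [-0.82 -0.67 -0.3 ] T [0.   0.02 0.06] op 0.0855 q [-0.54 -0.11  1.66  0.    1.59 -0.27]
delta [-0.      0.0057  0.1093]
2397 [ 0.48679021 -0.32533469  0.21943197] [ 0.55377163 -0.1341979   0.22484994] ((520.2254638671875, -229.87649536132812), (196.89517211914062, 14.400266647338867), 73.94523620605469)
door [([503.0, 304.7], 0.62)]
knuckle_lower [([398.4, 310.4], 0.91), ([323.1, 67.9], 0.64)]
knuckle_upper [([325.1, 50.1], 0.81)]
```

View pics/w2.png

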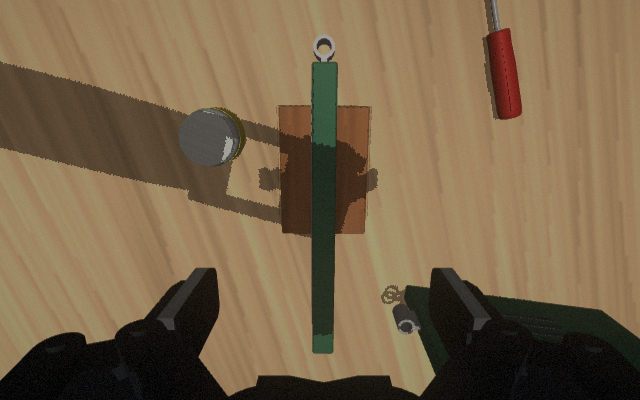

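The wrist view now looks straight along the stand door, top edge (325,62)–(323,352), with the upper knuckle ring at (324,47) and the grease tin at (212,137). Going down to grasp.

Call:
step_arm(targets=[0,0.005,0.025,0.008,0,0.005,0.05,0.008,0,0.005,0.075,0.008,0,0.005,0.095,0.008,0,0.005,0.108,0.008,0,0.005,0.109,0.008,0,0.005,0.109,0.008])

```text
t: 4.35
tool_pos: [0.5218, -0.2313, 0.194]
tool_rot: [-3.107, 0.442, -0.006]
contact_force: [-0.7, -0.5, -0.1]
opening: 0.0853
```

```bash
python3 st.py .5202 -.23 .19
```

```text
t 4.35 pos [ 0.5218 -0.2313  0.194 ] rot [ 0.9603 -0.279   0.0031] z [ 0.004   0.0027 -1.    ] F [-0.66 -0.53 -0.07] T [0.   0.02 0.01] op 0.0853 q [-0.55 -0.05  1.78  0.    1.41 -0.27]
delta [-0.0019 -0.0008  0.004 ]
```

Call:
step_arm(targets=[-0.0017,-0.001,0.004,-0.002,-0.0017,-0.001,0.004,-0.002,-0.0017,-0.001,0.004,-0.002,-0.0017,-0.001,0.004,-0.002])

```text
t: 4.68
tool_pos: [0.5209, -0.2301, 0.1912]
tool_rot: [-3.108, 0.439, -0.008]
contact_force: [1.2, 0.2, 0.6]
opening: 0.0859
```

```bash
python3 st.py .5202 -.23 .19
```

```text
t 4.68 pos [ 0.5209 -0.2301  0.1912] rot [ 0.9609 -0.277   0.0049] z [ 0.0056  0.0018 -1.    ] F [1.18 0.25 0.57] T [-0.01 -0.03 -0.  ] op 0.0859 q [-0.55 -0.05  1.79  0.    1.4  -0.27]
delta [-0.0007  0.0001  0.0012]
```

Call:
step_arm(targets=[-0.0006,0,0.001,0,-0.0006,0,0.001,0,-0.0006,0,0.001,0])

```text
t: 4.93
tool_pos: [0.5205, -0.23, 0.1905]
tool_rot: [-3.108, 0.439, -0.009]
contact_force: [-0.7, -0.4, 0.6]
opening: 0.0853
```

```bash
python3 st.py .5202 -.23 .19;python3 -c "
from h import *
for i in range(4):
  imaging.get_image('side'); o=monitor.get_obs(); R=Rn.from_rotvec(o['tool_rot']).as_matrix(); print(R[:,2].round(4),o['tool_pos'].round(4))"
```

```text
t 4.93 pos [ 0.5205 -0.23    0.1905] rot [ 0.9609 -0.2769  0.0054] z [ 0.006   0.0015 -1.    ] F [-0.66 -0.44  0.62] T [0.01 0.06 0.  ] op 0.0853 q [-0.55 -0.05  1.79  0.    1.4  -0.27]
delta [-0.0002  0.0001  0.0005]
[ 0.0058  0.0016 -1.    ] [ 0.5204 -0.23    0.1904]
[ 0.0057  0.0016 -1.    ] [ 0.5204 -0.23    0.1903]
[ 0.0056  0.0018 -1.    ] [ 0.5204 -0.2299  0.1902]
[ 0.0055  0.0018 -1.    ] [ 0.5203 -0.23    0.1902]
```

Call:
step_arm(targets=[0,0,0,0,0,0,0,0,0,0,0,0,0,0,0,0,0,0,0,0,0,0,0,0,0,0,0,0,0,0,0,0], grip=0.0, force=100)

```text
t: 5.8
tool_pos: [0.5205, -0.2301, 0.1905]
tool_rot: [-3.109, 0.439, -0.009]
contact_force: [-0.3, -1.1, 0.7]
opening: 0.0148
```

```bash
python3 st.py .5202 -.23 .25
```

```text
t 5.8 pos [ 0.5205 -0.2301  0.1905] rot [ 0.9609 -0.277   0.0053] z [ 0.0059  0.0014 -1.    ] F [-0.29 -1.09  0.67] T [-0.06  0.03 -0.02] op 0.0148 q [-0.55 -0.05  1.79  0.    1.4  -0.27]
delta [ 0.     -0.0002 -0.0595]
```

Call:
step_arm(targets=[0,0,-0.006,0,0,0,-0.018,0,0,0,-0.032,0,0,0,-0.046,0,0,0,-0.06,0,0,0,-0.07,0])

```text
t: 6.3
tool_pos: [0.5207, -0.2306, 0.2636]
tool_rot: [-3.11, 0.439, -0.014]
contact_force: [0.2, 0.4, -5.8]
opening: 0.0143
```

```bash
python3 st.py .5202 -.23 .26
```

```text
t 6.3 pos [ 0.5207 -0.2306  0.2636] rot [ 0.9608 -0.277   0.0085] z [ 8.7e-03 -3.0e-04 -1.0e+00] F [ 0.18  0.39 -5.8 ] T [-0.03 -0.06 -0.04] op 0.0143 q [-0.55 -0.1   1.71  0.    1.52 -0.27]
delta [-0.0007 -0.0004  0.0036]
```

```bash
python3 -c "
from h import *
for i in range(5):
  p=imaging.get_image('wrist'); o=monitor.get_obs(); R=Rn.from_rotvec(o['tool_rot']).as_matrix(); print(R[:,2].round(4),o['tool_pos'].round(4),o['contact_force'].round(2))
save(p,'w3')
for n in ['scene']:
  p=imaging.get_image(n); save(p,'s3',(200,120,430,260),3.4)
"; python3 st.py
```

```text
[ 0.0117 -0.0021 -0.9999] [ 0.5215 -0.2311  0.2658] [ 0.83 -0.12 -4.03]
[ 0.0113 -0.0019 -0.9999] [ 0.5214 -0.231   0.2644] [ 0.58 -0.01 -5.74]
[ 8.9e-03 -4.0e-04 -1.0e+00] [ 0.5208 -0.2306  0.2625] [-1.2  -0.06 -5.55]
[ 0.0065  0.001  -1.    ] [ 0.5201 -0.2303  0.2609] [ 0.02  0.55 -5.88]
[ 0.005  0.002 -1.   ] [ 0.5197 -0.23    0.2598] [-0.96  0.95 -5.65]
t 6.6 pos [ 0.5195 -0.2299  0.2593] rot [ 0.9609 -0.277   0.0033] z [ 0.0042  0.0025 -1.    ] F [-0.41 -0.44 -5.85] T [0.04 0.06 0.02] op 0.015 q [-0.55 -0.1   1.72  0.    1.52 -0.27]
```

View pics/w3.png

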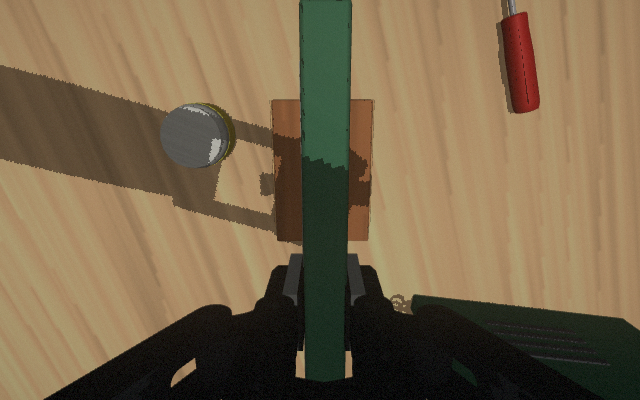

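View pics/s3.png

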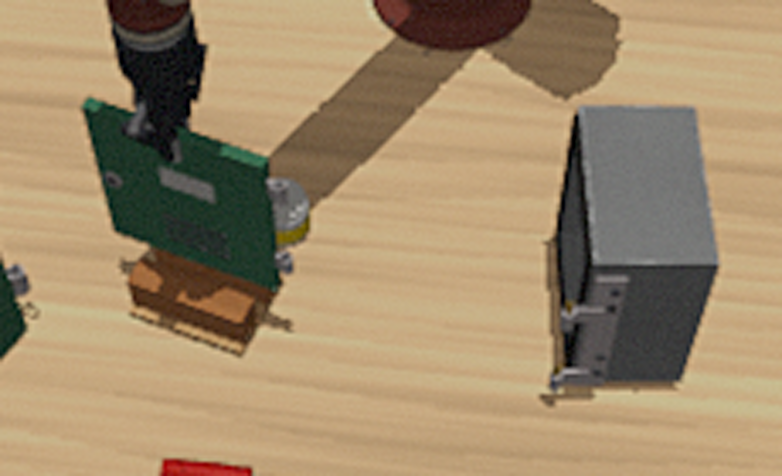

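The door is out of the stand and held mid-top, with about 5.8 N of weight. The wrist view shows the door's top edge running off the picture at (325,0). I'll carry it beside the hinge so the wrist camera can see the pins left of the door.

Call:
step_arm(targets=[0.001,-0.01,-0.002,0,0.003,-0.03,-0.005,0,0.006,-0.06,-0.006,0,0.01,-0.095,-0.006,0,0.014,-0.13,-0.006,0,0.018,-0.165,-0.006,0,0.022,-0.2,-0.006,0,0.026,-0.235,-0.006,0,0.03,-0.27,-0.006,0,0.032,-0.3,-0.006,0,0.034,-0.315,-0.006,0,0.034,-0.323,-0.006,0])

```text
t: 7.6
tool_pos: [0.6417, 0.074, 0.2653]
tool_rot: [-3.108, 0.434, -0.003]
contact_force: [-0.1, 0.1, -6.0]
opening: 0.0146
```

```bash
python3 -c "
from h import *
for i in range(7):
  p=imaging.get_image('wrist'); o=monitor.get_obs(); R=Rn.from_rotvec(o['tool_rot']).as_matrix(); print(R[:,2].round(4),R[:,0].round(4),o['tool_pos'].round(4),o['contact_force'].round(2))
save(p,'w4')
for k in ['pin_upper','pin_lower','box']:
    print(k,[(np.round(a['uv'],1).tolist(),round(a['score'],2)) for a in imaging.mark_of(k,p)])
np.savez('pics/w4.npz',**{k:p[k] for k in ['color','depth','fov_y','cx','cy','R','t']})
"; python3 st.py
```

```text
[ 0.0025  0.0039 -1.    ] [ 0.9617 -0.2742  0.0014] [0.6416 0.0741 0.2654] [-0.74  2.18 -5.71]
[ 0.0024  0.0023 -1.    ] [ 0.9614 -0.2753  0.0016] [0.6413 0.0722 0.2656] [ 0.7  -0.5  -6.48]
[ 0.0026  0.0016 -1.    ] [ 0.961  -0.2766  0.002 ] [0.6412 0.0709 0.2658] [ 0.48 -0.88 -6.13]
[ 0.0029  0.0015 -1.    ] [ 0.9607 -0.2776  0.0023] [0.6412 0.0702 0.266 ] [-0.84 -0.68 -5.78]
[ 0.0033  0.0017 -1.    ] [ 0.9605 -0.2783  0.0027] [0.6412 0.0698 0.2662] [ 0.04 -0.49 -6.5 ]
[ 0.0038  0.0019 -1.    ] [ 0.9604 -0.2787  0.0031] [0.6413 0.0696 0.2664] [ 0.11 -0.31 -5.82]
[ 0.004   0.0021 -1.    ] [ 0.9604 -0.2788  0.0033] [0.6414 0.0696 0.2665] [ 0.55 -0.43 -5.08]
pin_upper [([215.5, 73.8], 0.61)]
pin_lower [([250.3, 86.2], 0.68)]
box [([138.3, 63.4], 0.8)]
t 8.1 pos [0.6415 0.0701 0.2667] rot [ 0.9605 -0.2784  0.0035] z [ 0.0043  0.0024 -1.    ] F [ 0.1   0.15 -5.04] T [0.05 0.02 0.05] op 0.0149 q [-0.01  0.08  1.53  0.    1.53  0.27]
```

View pics/w4.png

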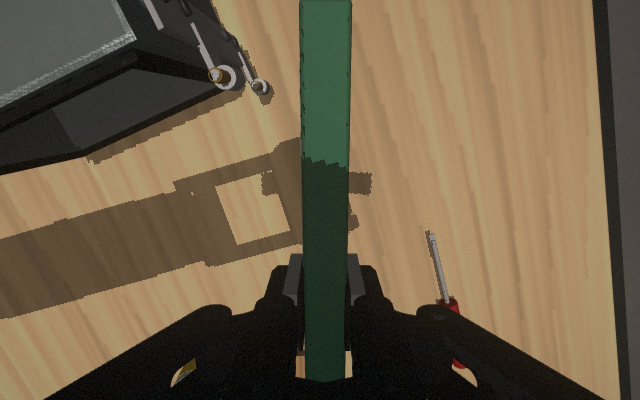

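Wrist view: upper pin with its shoulder near (220,76), lower pin near (260,87), box at top left, door in the middle column. Zooming in on the pins.

```bash
python3 -c "
from h import *
p=imaging.get_image('wrist');o=monitor.get_obs(); R=Rn.from_rotvec(o['tool_rot']).as_matrix()
np.savez('pics/w5.npz',tp=o['tool_pos'],TR=R,**{k:p[k] for k in ['color','depth','fov_y','cx','cy','R','t']})
im=p['color'][50:110,190:290,::-1]; im=cv2.convertScaleAbs(cv2.resize(im,None,fx=8,fy=8,interpolation=cv2.INTER_CUBIC),alpha=1.4)
cv2.imwrite('pics/w5c.png',im)
X=cloud(p)
np.set_printoptions(linewidth=200)
print((X[60:98:2,200:276:3,2]*1000).round(0))
print(o['tool_pos'],R.round(4))
"
```

```text
[[154. 147. 180. 179. 177. 169. 161.  91.  79. 111. 106.  97.  83.  nan  60.  48.  -0.   0.   1.   1.  -1.   0.   1.   0.  -1.   1.]
 [156. 148. 181. 181. 180. 172. 163.  94.  83.  71. 100.  94.  87.  74.  60.  54.   1.  -1.   1.   1.   0.   0.  -0.   1.   0.   0.]
 [151. 146. 180. 180. 180. 174. 167. 159.  87.  74.  61.  47.  81.  77.  62.  60.  40.  -1.   1.   0.   0.  -1.  -1.  -1.  -0.   1.]
 [146. 141. 137. 180. 179. 178. 170. 181. 182. 181.  65.  49.  36.  66.  60.  60.  47.  -1.   1.  -0.  -1.   0.  -1.   1.   1.   0.]
 [141. 136. 132. 181. 180. 201. 182. 183. 182. 182. 183.  56.  41.  23.  61.  60.  53.  -0.   1.   0.  -1.   1.   1.   1.   1.   1.]
 [143. 136. 128. 180. 181. 182. 202. 196. 182. 182. 181. 181. 168.  29.  -0.  60.  56.  38.   0.  -1.  -1.   2.  -0.   1.  -1.  -1.]
 [145. 140. 130. 202. 179. 182. 182. 202. 193. 183. 183. 181. 174. 163.  -0.  60.  61.  46.   0.  -1.  -0.  -0.  -0.   3.  -0.   0.]
 [148. 141. 132. 126. 180. 181. 182. 202. 197. 189. 182. 183. 179. 169. 158.  60.  61.  49.  -1.   1.  -0.   1.  -2.   2.   2.  -1.]
 [144. 140. 135. 201. 181. 183. 183.
[... 844 characters left out ...]
  0.  81.  61.  61.  75.  62.  61.  43.   1.   2.]
 [ 38.  36.  36.  37.  33.  34.  34.  34. 181. 181. 176. 171. 165. 158.  -0.  -0.   1.  -0.  81.  81.  69.  61.  60.  41.  -1.  -0.]
 [ 35.  35.  34.  33.  35.  33.  33.  28.  -0.  -1.   1.   1.  -0.   0.   0.  -0.  -1.   0.  62.  62.  63.  63.  52.   1.   1.   2.]
 [ 35.  35.  34.  35.  33.  33.   0.   0.  -1.  -0.   0.  -0.   1.  -1.  -1.   1.  -0.   1.   2.  61.  63.  56.  41.   1.  -2.   0.]
 [ 34.  33.  34.  33.  31.  -1.  -1.   0.   0.   0.  -0.   0.   1.   2.   0.  -1.   1.   1.   1.   1.   0.   0.  -0.   0.  -1.   0.]]
[0.64157401 0.07025653 0.26668206] [[ 0.9605 -0.2781  0.0044]
 [-0.2781 -0.9605  0.0024]
 [ 0.0035 -0.0035 -1.    ]]
```

View pics/w5c.png

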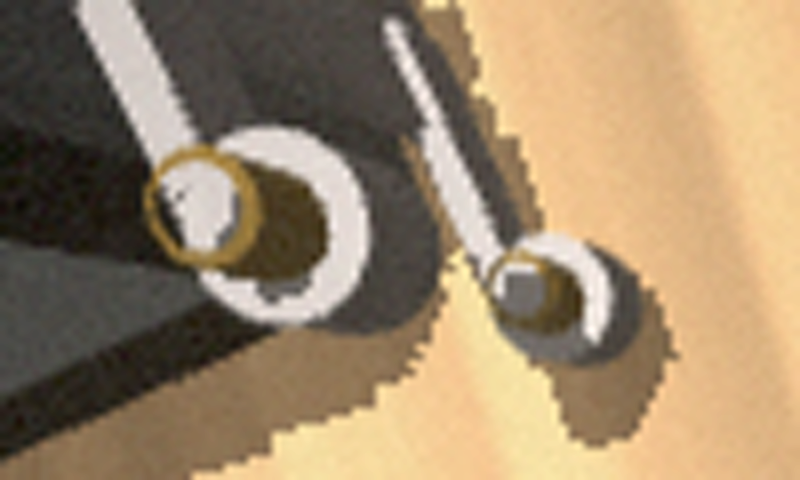

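```bash
python3 -c "
from h import *
z=np.load('pics/w5.npz'); p={k:z[k] for k in z.files}
for n,uv,h in (('up tip',(215.1,75.3),.2015),('up sh',(224.9,77.8),.182),('lo tip',(255.2,85.6),.0815)):
  print(n,atz(p,uv,h).round(4))
# depth-based: points on shoulder plane 0.180-0.1835 and tip
X=cloud(p)[50:110,190:250].reshape(-1,3)
for a,b in((.1805,.1835),(.199,.204)):
  Q=X[(X[:,2]>a)&(X[:,2]<b)]; Q=Q[np.hypot(Q[:,0]-.606,Q[:,1]-.166)<.014]; print(len(Q),Q[:,:2].min(0),Q[:,:2].max(0),cv2.minEnclosingCircle((Q[:,:2]*1000).astype(np.float32)))
print('hinge from box est', 'tip proj chk')
"
```

```text
up tip [0.6085 0.1681 0.2015]
up sh [0.6087 0.168  0.182 ]
lo tip [0.6088 0.1681 0.0815]
328 [0.60010241 0.16116538] [0.61535856 0.179094  ] ((606.7686157226562, 170.69622802734375), 9.984434127807617)
93 [0.60445179 0.16420246] [0.61251416 0.17195808] ((608.470947265625, 168.2393035888672), 4.090043067932129)
hinge from box est tip proj chk
```

The wrist depth agrees with the drawn heights (tip 0.202, shoulder 0.182). Both pins' axes come out at (0.6086, 0.1681) within 0.3 mm, so I'm moving the knuckles over the pins, still above the tips.

Call:
step_arm(targets=[0,0,0.004,0,0,0,0.01,0,-0.002,0.001,0.015,0,-0.008,0.004,0.015,0,-0.017,0.008,0.015,0,-0.027,0.012,0.015,0,-0.037,0.016,0.015,0,-0.046,0.021,0.015,0,-0.053,0.024,0.015,0,-0.057,0.026,0.015,0,-0.0588,0.0266,0.015,0,-0.0588,0.0266,0.015,0])

```text
t: 9.15
tool_pos: [0.5775, 0.0611, 0.2516]
tool_rot: [-3.107, 0.441, -0.007]
contact_force: [-0.7, 0.2, -6.2]
opening: 0.0145
```

```bash
python3 -c "
from h import *
for i in range(6):
  p=imaging.get_image('side'); o=monitor.get_obs(); R=Rn.from_rotvec(o['tool_rot']).as_matrix(); print(R[:,2].round(4),R[:,0].round(4),o['tool_pos'].round(4),o['contact_force'].round(2))
save(p,'d6',(200,90,420,260),3.6)
p=imaging.get_image('scene'); save(p,'s6',(280,120,430,250),4)
p=imaging.get_image('wrist'); save(p,'w6')
"; python3 st.py
```

```text
[ 0.0051  0.0024 -1.    ] [ 0.9605 -0.2782  0.0042] [0.5778 0.0611 0.2516] [ 0.08 -0.04 -4.65]
[ 0.005   0.0025 -1.    ] [ 0.9605 -0.2781  0.0041] [0.578  0.0611 0.2515] [ 0.23  0.07 -6.47]
[ 0.0048  0.0024 -1.    ] [ 0.9605 -0.2781  0.0039] [0.5781 0.0611 0.2515] [-0.95  0.23 -6.67]
[ 0.0046  0.0025 -1.    ] [ 0.9605 -0.2781  0.0037] [0.5781 0.0611 0.2514] [-1.23  0.14 -5.81]
[ 0.0044  0.0024 -1.    ] [ 0.9606 -0.2781  0.0035] [0.5781 0.0611 0.2513] [-0.39  0.01 -5.02]
[ 0.0043  0.0024 -1.    ] [ 0.9606 -0.2781  0.0034] [0.578  0.0611 0.2513] [-1.1  -0.35 -5.54]
t 9.55 pos [0.5779 0.0611 0.2513] rot [ 0.9606 -0.2781  0.0033] z [ 0.0042  0.0024 -1.    ] F [-0.17 -0.29 -6.17] T [-0.01 -0.03  0.01] op 0.0146 q [-0.02 -0.07  1.7   0.    1.51  0.26]
```

View pics/d6.png

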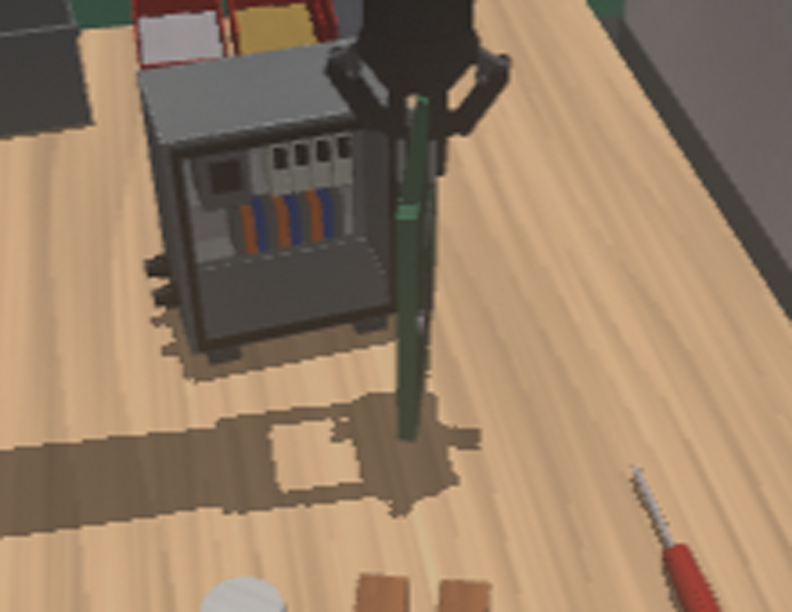

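View pics/s6.png

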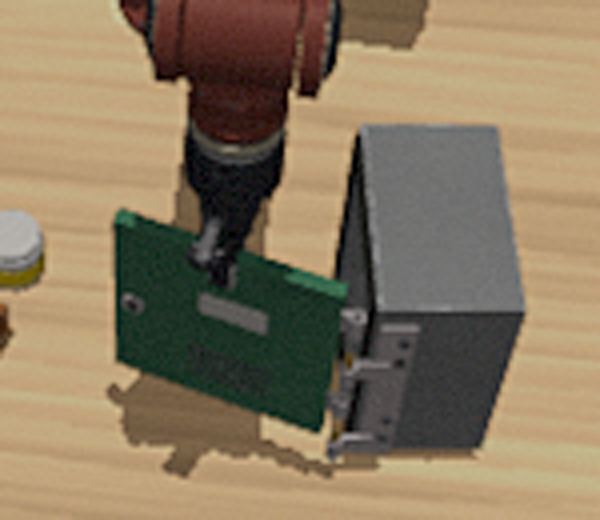

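View pics/w6.png

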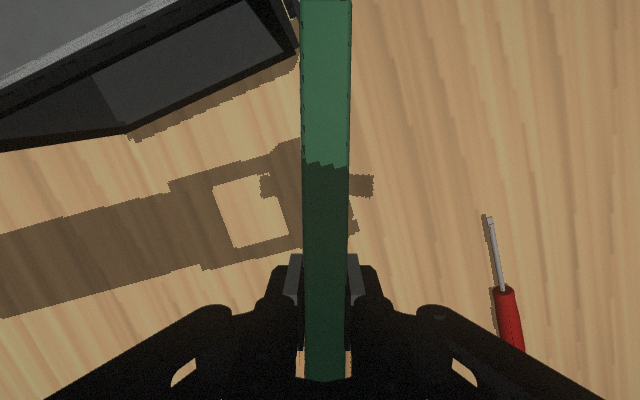

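The scene view shows both knuckles directly above the pins, upper at (350,318) over (350,360) in the crop. Lowering to just above the tips.

Call:
step_arm(targets=[0,0,0.002,0,0,0,0.006,0,0,0,0.011,0,0,0,0.016,0,0,0,0.02,0,0,0,0.023,0,0,0,0.025,0,0,0,0.0255,0,0,0,0.0255,0,0,0,0.0255,0,0,0,0.0255,0])

```text
t: 10.47
tool_pos: [0.5783, 0.0612, 0.2262]
tool_rot: [-3.107, 0.441, -0.007]
contact_force: [-0.4, 0.3, -5.4]
opening: 0.0148
```

```bash
python3 st.py .5778 .0611 .220
```

```text
t 10.47 pos [0.5783 0.0612 0.2262] rot [ 0.9605 -0.2781  0.004 ] z [ 0.0049  0.0024 -1.    ] F [-0.36  0.28 -5.37] T [-0.    0.04  0.  ] op 0.0148 q [-0.02 -0.05  1.72  0.    1.46  0.26]
delta [-0.0005  0.0002  0.0062]
```

Call:
step_arm(targets=[-0.0005,0.0002,0.001,0,-0.0005,0.0002,0.002,0,-0.0005,0.0002,0.003,0,-0.0005,0.0002,0.004,0,-0.0005,0.0002,0.005,0,-0.0005,0.0002,0.006,0,-0.0005,0.0002,0.006,0])

```text
t: 11.05
tool_pos: [0.5776, 0.0611, 0.2198]
tool_rot: [-3.107, 0.441, -0.006]
contact_force: [0.8, -0.4, -6.1]
opening: 0.0142
```

```bash
python3 st.py .5778 .0611 .218
```

```text
t 11.05 pos [0.5776 0.0611 0.2198] rot [ 0.9606 -0.2781  0.0035] z [ 0.0044  0.0024 -1.    ] F [ 0.79 -0.42 -6.07] T [-0.05  0.03 -0.01] op 0.0142 q [-0.02 -0.05  1.73  0.    1.45  0.26]
delta [ 0.0002 -0.      0.0018]
```

Call:
step_arm(targets=[0.0001,0,0.001,0,0.0001,0,0.002,0,0.0001,0,0.003,0,0.0001,0,0.004,0,0.0001,0,0.004,0])

```text
t: 11.47
tool_pos: [0.5775, 0.0611, 0.2154]
tool_rot: [-3.108, 0.441, -0.005]
contact_force: [0.2, 0.5, -6.2]
opening: 0.0145
```

```bash
python3 st.py .5778 .0611 .218
```

```text
t 11.47 pos [0.5775 0.0611 0.2154] rot [ 0.9606 -0.2781  0.0029] z [ 0.0037  0.0024 -1.    ] F [ 0.2   0.52 -6.18] T [ 0.   -0.01  0.01] op 0.0145 q [-0.02 -0.04  1.74  0.    1.45  0.26]
delta [ 0.0003 -0.0001 -0.0026]
```

Now 8 mm past the tips with no load change, so both pins are in their bores. Continuing down, watching the force.

Call:
step_arm(targets=[0.0002,0,0.001,0,0.0002,0,0.002,0,0.0002,0,0.003,0,0.0002,0,0.004,0,0.0002,0,0.005,0,0.0002,0,0.006,0,0.0002,0,0.007,0,0.0002,0,0.008,0,0.0002,0,0.009,0,0.0002,0,0.009,0,0.0002,0,0.009,0])

```text
t: 12.38
tool_pos: [0.5777, 0.0611, 0.2063]
tool_rot: [-3.108, 0.441, -0.005]
contact_force: [-0.2, 0.3, -5.9]
opening: 0.0144
```

```bash
python3 st.py .5778 .0611 .2035
```

```text
t 12.38 pos [0.5777 0.0611 0.2063] rot [ 0.9605 -0.2781  0.0028] z [ 0.0036  0.0024 -1.    ] F [-0.22  0.35 -5.88] T [-0.04 -0.04 -0.04] op 0.0144 q [-0.02 -0.04  1.75  0.    1.43  0.26]
delta [ 0.0001 -0.      0.0028]
```

Next: the last 3 mm, half a millimetre per row, until the shoulders take the weight.

Call:
step_arm(targets=[0,0,0.0005,0,0,0,0.001,0,0,0,0.0015,0,0,0,0.002,0,0,0,0.0025,0,0,0,0.0025,0,0,0,0.0025,0])

```text
t: 12.97
tool_pos: [0.5777, 0.0611, 0.2038]
tool_rot: [-3.108, 0.441, -0.005]
contact_force: [-0.5, 0.3, -5.2]
opening: 0.0146
```

```bash
python3 st.py .5778 .0611 .2035
```

```text
t 12.97 pos [0.5777 0.0611 0.2038] rot [ 0.9606 -0.2781  0.0027] z [ 0.0035  0.0024 -1.    ] F [-0.52  0.33 -5.21] T [0.   0.03 0.01] op 0.0146 q [-0.02 -0.04  1.75  0.    1.43  0.26]
delta [ 0.0001 -0.      0.0003]
```

Call:
step_arm(targets=[0,0,0.0004,0,0,0,0.0008,0,0,0,0.0012,0,0,0,0.0012,0,0,0,0.0012,0])

```text
t: 13.38
tool_pos: [0.5779, 0.061, 0.2031]
tool_rot: [-3.108, 0.441, -0.006]
contact_force: [-0.1, -0.5, -2.5]
opening: 0.0146
```

```bash
python3 st.py .5778 .0611 .2035
```

```text
t 13.38 pos [0.5779 0.061  0.2031] rot [ 0.9605 -0.2781  0.0032] z [ 0.004   0.0023 -1.    ] F [-0.14 -0.54 -2.52] T [0.02 0.18 0.07] op 0.0146 q [-0.02 -0.04  1.75  0.    1.42  0.26]
delta [-0.0001 -0.0001 -0.0004]
```

Call:
step_arm(targets=[0,0,0.0006,0,0,0,0.0012,0,0,0,0.0012,0,0,0,0.0012,0])

```text
t: 13.72
tool_pos: [0.5782, 0.0609, 0.2027]
tool_rot: [-3.108, 0.441, -0.007]
contact_force: [-2.9, -2.6, 0.5]
opening: 0.0147
```

```bash
python3 st.py .5778 .0611 .2035; python3 -c "
from h import *
p=imaging.get_image('scene'); save(p,'s7',(300,140,430,250),5)
X=cloud(p); c=p['color'].astype(int); g=(c[...,1]>c[...,0]+15)&(c[...,1]>c[...,2]+8)
m=np.zeros(g.shape,bool); m[:, 290:380]=1; Q=X[g&m&np.isfinite(X[...,2])]; print(np.percentile(Q[:,2],[1,99,99.8]))
"
```

```text
t 13.72 pos [0.5782 0.0609 0.2027] rot [ 0.9605 -0.2781  0.0041] z [ 0.0049  0.0021 -1.    ] F [-2.88 -2.61  0.49] T [0.11 0.4  0.12] op 0.0147 q [-0.02 -0.03  1.75  0.    1.42  0.26]
delta [-0.0004 -0.0001 -0.0008]
[-0.44046867  0.23618098  0.39960034]
```

View pics/s7.png

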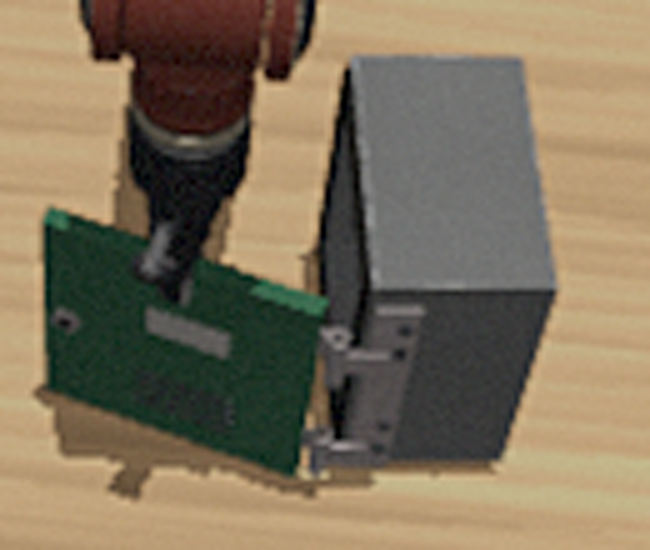

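The knuckles sit on the shoulders in the crop at (338,350) and (318,445). The door top is at 0.236 (expected 0.235) and the wrist no longer carries its weight. Releasing and backing up.

Call:
step_arm(targets=[0,0,-0.0008,0,0,0,-0.0008,0,0,0,-0.0008,0,0,0,-0.0008,0,0,0,-0.02,0,0,0,-0.045,0,0,0,-0.07,0,0,0,-0.08,0,0,0,-0.08,0,0,0,-0.08,0,0,0,-0.08,0], grip=0.06, force=40)

```text
t: 14.68
tool_pos: [0.577, 0.0607, 0.2805]
tool_rot: [-3.108, 0.441, -0.003]
contact_force: [0.5, 0.5, -0.8]
opening: 0.0603
```

```bash
python3 - <<'E'
from h import *
for i in range(3): p=imaging.get_image("wrist")
o=monitor.get_obs()
save(p,"w8")
X=cloud(p); c=p["color"].astype(int); g=(c[...,1]>c[...,0]+15)&(c[...,1]>c[...,2]+8)
Q=X[g&np.isfinite(X[...,2])]; T=Q[np.abs(Q[:,2]-.235)<.006]; T=T[(T[:,0]>.5)&(T[:,1]>-.1)]; print(len(T),np.percentile(T,[1,50,99],axis=0).round(4),cv2.minAreaRect((T[:,:2]*1000).astype(np.float32)))
E
python3 st.py
```

```text
3304 [[ 0.5486 -0.0343  0.2304]
 [ 0.5979  0.1282  0.2341]
 [ 0.6102  0.1541  0.2359]] ((578.608642578125, 59.39995193481445), (196.9341583251953, 14.512333869934082), 74.26603698730469)
t 14.83 pos [0.577  0.0607 0.2804] rot [ 9.606e-01 -2.781e-01  9.000e-04] z [ 0.0016  0.0023 -1.    ] F [ 0.2  -0.67 -0.52] T [-0.01  0.02  0.  ] op 0.06 q [-0.02 -0.08  1.66  0.    1.56  0.26]
```

View pics/w8.png

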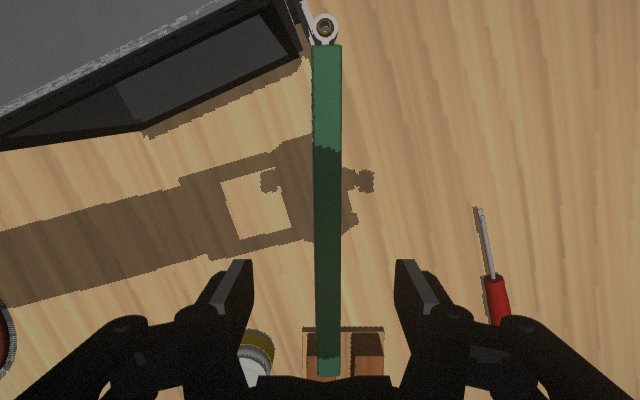

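Wrist view: the upper pin shows inside the knuckle ring at (325,27). The door hangs at a 67° opening and the jaws are clear. I'll shut it by pushing the outer face with closed fingertips.

```bash
cat > plan.py <<'E'
from h import *
H=np.array([.6086,.1681])
def tgt(th,r,off,z):
    ph=np.radians(186.9+th); u=np.array([np.cos(ph),np.sin(ph)]); n=np.array([-u[1],u[0]])
    xy=H+r*u+off*n; return np.array([*xy,z]), np.arctan2(n[1],n[0])
def run(rows):
    o=monitor.get_obs(); R=Rn.from_rotvec(o["tool_rot"]).as_matrix(); y0=np.arctan2(R[1,0],R[0,0])
    out=[]
    for th,r,off,z in rows:
        P,yaw=tgt(th,r,off,z); d=R.T@(P-o["tool_pos"]); roll=-((yaw-y0+np.pi)%(2*np.pi)-np.pi)
        out.append([*d.round(4).tolist(),round(float(roll),3)]); print(th,P.round(3),out[-1])
    return out
E
python3 -c "
from plan import *
run([(67.4,.165,.045,.28),(67.4,.165,.045,.20),(67.4,.165,.03,.20)])"
```

```text
67.4 [ 0.607 -0.003  0.28 ] [0.0468, 0.0527, 0.0003, -0.008]
67.4 [ 0.607 -0.003  0.2  ] [0.0467, 0.0529, 0.0803, -0.008]
67.4 [0.593 0.001 0.2  ] [0.0317, 0.053, 0.0803, -0.008]
```

Call:
step_arm(targets=[0.012,0.014,-0.005,0,0.026,0.03,-0.005,0,0.04,0.045,-0.005,0,0.047,0.053,0,0,0.047,0.053,0,0,0.047,0.053,0.01,0,0.047,0.053,0.03,0,0.047,0.053,0.05,0,0.047,0.053,0.07,0,0.047,0.053,0.08,0,0.047,0.053,0.08,0,0.047,0.053,0.08,0], grip=0.0)

```text
t: 15.83
tool_pos: [0.6069, -0.0024, 0.1997]
tool_rot: [-3.108, 0.44, 0.0]
contact_force: [0.4, 1.2, 0.9]
opening: 0.0003
```

```bash
python3 - <<'E'
from plan import *
for i in range(4): p=imaging.get_image("wrist")
save(p,"w9")
run([(th,.165,.022,.2) for th in (67,62,57,52,47,42,37,32,27)])
E
python3 st.py
```

```text
67 [0.584 0.003 0.2  ] [-0.0253, 0.0006, 0.0022, -0.001]
62 [0.57  0.006 0.2  ] [-0.0398, 0.0019, 0.0021, 0.087]
57 [0.556 0.01  0.2  ] [-0.0543, 0.0019, 0.0021, 0.174]
52 [0.542 0.015 0.2  ] [-0.0688, 0.0007, 0.002, 0.261]
47 [0.529 0.022 0.2  ] [-0.0831, -0.0018, 0.002, 0.348]
42 [0.517 0.029 0.2  ] [-0.0971, -0.0055, 0.0019, 0.436]
37 [0.505 0.038 0.2  ] [-0.1108, -0.0105, 0.0019, 0.523]
32 [0.494 0.047 0.2  ] [-0.1239, -0.0166, 0.0018, 0.61]
27 [0.484 0.058 0.2  ] [-0.1365, -0.0238, 0.0018, 0.697]
t 16.03 pos [ 0.6084 -0.003   0.2023] rot [ 0.9606 -0.2779  0.0039] z [ 0.0047  0.0019 -1.    ] F [ 0.18 -0.19 -0.7 ] T [-0.02  0.03 -0.02] op 0.0002 q [-0.13  0.03  1.69  0.    1.42  0.15]
```

View pics/w9.png

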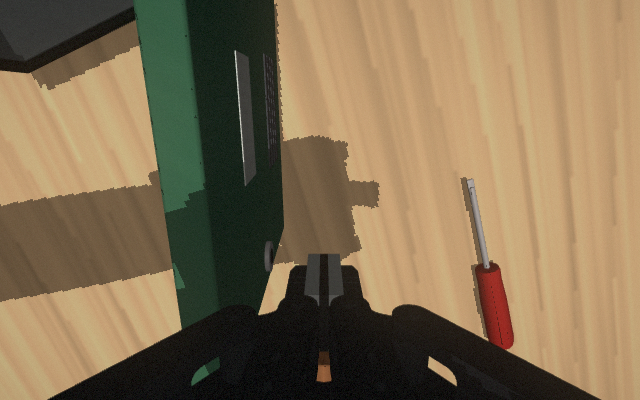

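The wrist view shows closed fingertips at (323,265), with the door's outer face to the left and the lock at (268,255) lower down. Starting the push, a bit higher on the panel.

```bash
python3 - <<'E'
from plan import *
run([(th,.165,.022,.212) for th in (67,64,61,58,55,51,47,43,39,35)])
E
```

```text
67 [0.584 0.003 0.212] [-0.0253, 0.0005, -0.0098, -0.001]
64 [0.575 0.005 0.212] [-0.0339, 0.0015, -0.0099, 0.052]
61 [0.567 0.007 0.212] [-0.0426, 0.0019, -0.0099, 0.104]
58 [0.559 0.009 0.212] [-0.0513, 0.002, -0.0099, 0.156]
55 [0.55  0.012 0.212] [-0.06, 0.0015, -0.01, 0.209]
51 [0.54  0.017 0.212] [-0.0716, 0.0002, -0.01, 0.279]
47 [0.529 0.022 0.212] [-0.083, -0.0019, -0.01, 0.348]
43 [0.519 0.028 0.212] [-0.0943, -0.0047, -0.0101, 0.418]
39 [0.51  0.034 0.212] [-0.1053, -0.0084, -0.0101, 0.488]
35 [0.5   0.042 0.212] [-0.116, -0.0128, -0.0101, 0.558]
```

Call:
step_arm(targets=[-0.008,0,-0.01,0,-0.018,0,-0.01,0,-0.025,0.001,-0.01,0,-0.034,0.001,-0.01,0.052,-0.043,0.002,-0.01,0.104,-0.051,0.002,-0.01,0.156,-0.06,0.001,-0.01,0.21,-0.072,0,-0.01,0.28,-0.083,-0.002,-0.01,0.35,-0.094,-0.005,-0.01,0.42,-0.1,-0.006,-0.01,0.45,-0.1,-0.006,-0.01,0.45])

```text
t: 17.03
tool_pos: [0.5128, 0.031, 0.2118]
tool_rot: [-2.931, 1.122, -0.006]
contact_force: [0.2, -0.4, 0.2]
opening: -0.0003
```

```bash
python3 st.py; python3 - <<'E'
from plan import *
for i in range(2): p=imaging.get_image("scene")
save(p,"s10",(290,130,430,250),5)
X=cloud(p); c=p['color'].astype(int); g=(c[...,1]>c[...,0]+15)&(c[...,1]>c[...,2]+8)
Q=X[g&np.isfinite(X[...,2])]; T=Q[np.abs(Q[:,2]-.235)<.008]; T=T[(T[:,0]>.35)&(T[:,0]<.7)&(T[:,1]>-.1)&(T[:,1]<.25)]
r=cv2.minAreaRect((T[:,:2]*1000).astype(np.float32));print(len(T),r)
run([(th,.165,.022,.212) for th in (40,37,34,31,28,25,22,19,16,13,10,7)])
E
```

```text
t 17.03 pos [0.5128 0.031  0.2118] rot [ 0.7443 -0.6679  0.0022] z [ 0.0047  0.002  -1.    ] F [ 0.21 -0.38  0.24] T [-0.01 -0.01 -0.04] op -0.0003 q [-0.09 -0.21  1.89  0.    1.45  0.65]
175 ((545.9696044921875, 101.85682678222656), (154.658935546875, 18.631614685058594), 44.27886962890625)
40 [0.512 0.033 0.212] [-0.0027, -0.0003, -0.0, 0.022]
37 [0.505 0.038 0.212] [-0.0114, 0.0005, -0.0001, 0.074]
34 [0.498 0.043 0.212] [-0.0201, 0.0007, -0.0001, 0.126]
31 [0.492 0.049 0.212] [-0.0289, 0.0006, -0.0001, 0.179]
28 [0.486 0.056 0.212] [-0.0375, -0.0001, -0.0001, 0.231]
25 [0.48  0.062 0.212] [-0.0462, -0.0011, -0.0002, 0.283]
22 [0.475 0.069 0.212] [-0.0548, -0.0027, -0.0002, 0.336]
19 [0.47  0.076 0.212] [-0.0633, -0.0047, -0.0002, 0.388]
16 [0.465 0.084 0.212] [-0.0716, -0.0071, -0.0002, 0.441]
13 [0.461 0.091 0.212] [-0.0799, -0.0099, -0.0002, 0.493]
10 [0.457 0.099 0.212] [-0.0879, -0.0132, -0.0002, 0.545]
7 [0.454 0.107 0.212] [-0.0958, -0.0169, -0.0002, 0.598]
```

View pics/s10.png

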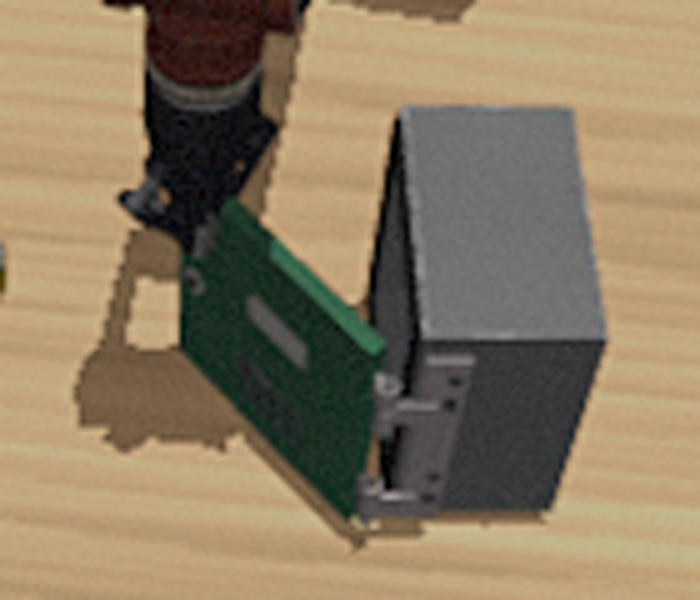

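The push works: the door is at about 37° open with its knuckles still seated at (385,395) and (365,495) in the crop. Continuing to about 10°.

Call:
step_arm(targets=[-0.006,0,0,0.04,-0.014,0,0,0.09,-0.022,0,0,0.14,-0.031,0,0,0.19,-0.039,0,0,0.24,-0.048,-0.001,0,0.29,-0.056,-0.003,0,0.34,-0.064,-0.005,0,0.39,-0.071,-0.007,0,0.44,-0.076,-0.009,0,0.47,-0.08,-0.01,0,0.493,-0.08,-0.01,0,0.493])

```text
t: 18.13
tool_pos: [0.4609, 0.0916, 0.2118]
tool_rot: [-2.569, 1.801, -0.005]
contact_force: [-0.0, 0.5, 0.1]
opening: -0.0005
```

```bash
python3 st.py; python3 - <<'E'
from plan import *
for i in range(2): p=imaging.get_image("scene")
save(p,"s11",(290,130,430,250),5)
X=cloud(p); c=p['color'].astype(int); g=(c[...,1]>c[...,0]+15)&(c[...,1]>c[...,2]+8)
Q=X[g&np.isfinite(X[...,2])]; T=Q[np.abs(Q[:,2]-.235)<.008]; T=T[(T[:,0]>.35)&(T[:,0]<.7)&(T[:,1]>-.1)&(T[:,1]<.25)]
r=cv2.minAreaRect((T[:,:2]*1000).astype(np.float32));print(len(T),r)
run([(th,.165,.022,.212) for th in (12,10,8,6,4,2,1,0,-1)])
E
```

```text
t 18.13 pos [0.4609 0.0916 0.2118] rot [ 3.411e-01 -9.400e-01  2.000e-04] z [ 0.0054  0.0018 -1.    ] F [-0.01  0.45  0.06] T [-0.03  0.01 -0.04] op -0.0005 q [ 0.04 -0.33  1.99  0.    1.47  1.26]
165 ((521.1062622070312, 133.9111785888672), (163.2910614013672, 17.89474868774414), 20.993789672851562)
12 [0.46  0.094 0.212] [-0.003, 0.0005, -0.0002, 0.018]
10 [0.457 0.099 0.212] [-0.0088, 0.0011, -0.0002, 0.053]
8 [0.455 0.104 0.212] [-0.0146, 0.0014, -0.0002, 0.088]
6 [0.453 0.11  0.212] [-0.0204, 0.0016, -0.0002, 0.123]
4 [0.451 0.115 0.212] [-0.0262, 0.0015, -0.0002, 0.158]
2 [0.449 0.121 0.212] [-0.032, 0.0013, -0.0002, 0.193]
1 [0.448 0.124 0.212] [-0.0349, 0.0011, -0.0002, 0.21]
0 [0.447 0.126 0.212] [-0.0378, 0.0008, -0.0002, 0.228]
-1 [0.447 0.129 0.212] [-0.0407, 0.0005, -0.0002, 0.245]
```

View pics/s11.png

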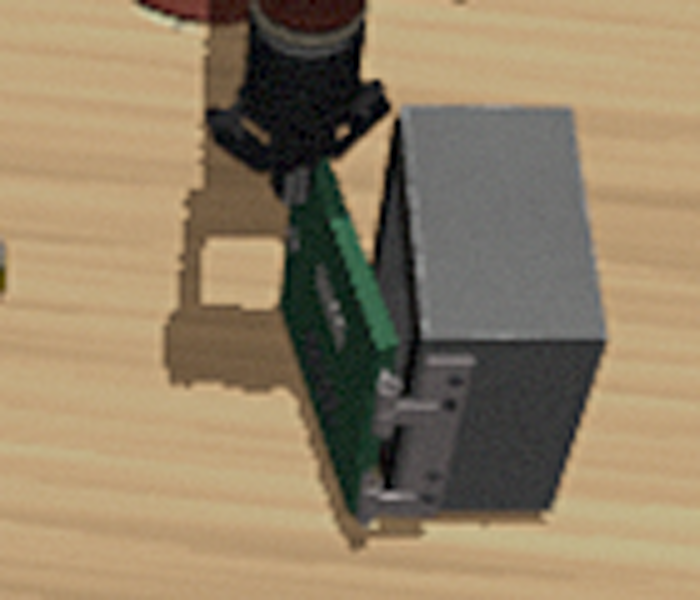

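About 14° open. I'm raising the tip a little for clearance over the box top, then going slowly to the seal.

Call:
step_arm(targets=[-0.003,0,-0.004,0.018,-0.009,0.001,-0.008,0.053,-0.0146,0.0014,-0.008,0.088,-0.019,0.0015,-0.008,0.115,-0.0235,0.0015,-0.008,0.14,-0.026,0.0015,-0.008,0.158,-0.026,0.0015,-0.008,0.158])

```text
t: 18.82
tool_pos: [0.4509, 0.1153, 0.22]
tool_rot: [-2.419, 1.997, -0.005]
contact_force: [-0.3, -0.4, -0.2]
opening: -0.0003
```

```bash
python3 st.py; python3 - <<'E'
from plan import *
p=imaging.get_image("scene")
save(p,"s12",(290,130,430,250),5)
X=cloud(p); c=p['color'].astype(int); g=(c[...,1]>c[...,0]+15)&(c[...,1]>c[...,2]+8)
Q=X[g&np.isfinite(X[...,2])]; T=Q[np.abs(Q[:,2]-.235)<.008]; T=T[(T[:,0]>.35)&(T[:,0]<.7)&(T[:,1]>-.1)&(T[:,1]<.25)]
r=cv2.minAreaRect((T[:,:2]*1000).astype(np.float32));print(len(T),r)
p=imaging.get_image("side"); save(p,"d12",(210,80,370,230),4.5)
run([(th,.165,.022,.22) for th in (3,2,1,0,-1)])
E
```

```text
t 18.82 pos [0.4509 0.1153 0.22  ] rot [ 1.89e-01 -9.82e-01 -5.00e-04] z [ 0.0057  0.0017 -1.    ] F [-0.33 -0.37 -0.19] T [-0.04 -0.06 -0.06] op -0.0003 q [ 0.09 -0.34  1.99  0.    1.49  1.47]
167 ((514.93505859375, 146.94436645507812), (168.76144409179688, 15.90678596496582), 11.968092918395996)
3 [0.45  0.118 0.22 ] [-0.0032, 0.0005, -0.0001, 0.018]
2 [0.449 0.121 0.22 ] [-0.0061, 0.0008, -0.0001, 0.035]
1 [0.448 0.124 0.22 ] [-0.009, 0.0011, -0.0001, 0.053]
0 [0.447 0.126 0.22 ] [-0.0119, 0.0013, -0.0001, 0.07]
-1 [0.447 0.129 0.22 ] [-0.0148, 0.0014, -0.0001, 0.088]
```

View pics/d12.png

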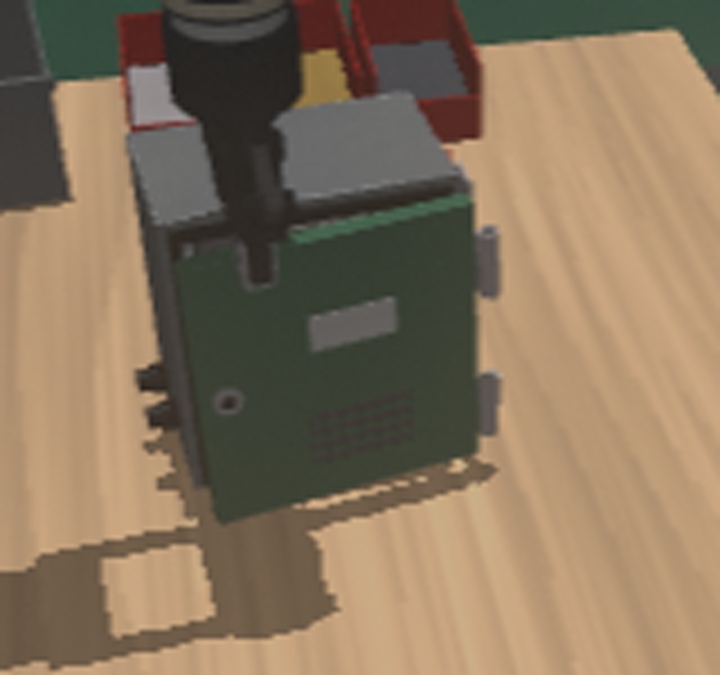

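View pics/s12.png

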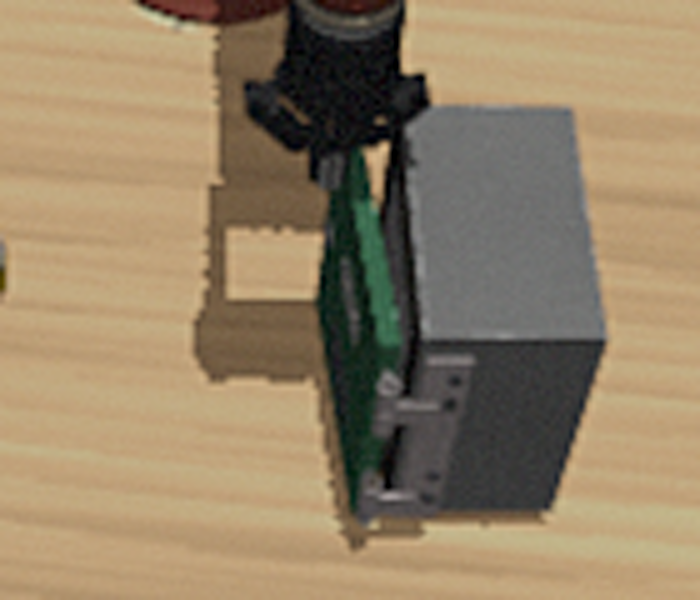

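About 5° open, linkage well above the box top. Easing in.

Call:
step_arm(targets=[-0.0015,0,0,0.01,-0.003,0,0,0.018,-0.0045,0.0005,0,0.026,-0.006,0.0008,0,0.035,-0.0075,0.001,0,0.044,-0.009,0.001,0,0.053,-0.0105,0.001,0,0.062,-0.012,0.0013,0,0.07,-0.012,0.0013,0,0.07])

```text
t: 19.67
tool_pos: [0.4473, 0.1268, 0.2199]
tool_rot: [-2.347, 2.08, -0.005]
contact_force: [0.6, -0.4, 0.1]
opening: 0.0001
```

```bash
python3 st.py
```

```text
t 19.67 pos [0.4473 0.1268 0.2199] rot [ 1.202e-01 -9.927e-01 -9.000e-04] z [ 0.0056  0.0016 -1.    ] F [ 0.55 -0.35  0.11] T [-0.11  0.   -0.01] op 0.0001 q [ 0.12 -0.34  1.99  0.    1.49  1.57]
```

Call:
step_arm(targets=[-0.0005,0,0,0,-0.001,0,0,0,-0.0015,0,0,0,-0.002,0,0,0,-0.0025,0,0,0,-0.0025,0,0,0])

```text
t: 20.17
tool_pos: [0.447, 0.1294, 0.2199]
tool_rot: [-2.348, 2.08, -0.005]
contact_force: [-0.5, -0.7, -0.5]
opening: -0.0
```

```bash
python3 st.py; python3 - <<'E'
from h import *
p=imaging.get_image("side"); save(p,"d13",(210,80,370,230),4.5)
E
```

```text
t 20.17 pos [0.447  0.1294 0.2199] rot [ 0.1203 -0.9927 -0.001 ] z [ 0.0056  0.0017 -1.    ] F [-0.46 -0.66 -0.5 ] T [-0.07 -0.02  0.01] op -0.0 q [ 0.12 -0.34  1.99  0.    1.49  1.57]
```

View pics/d13.png

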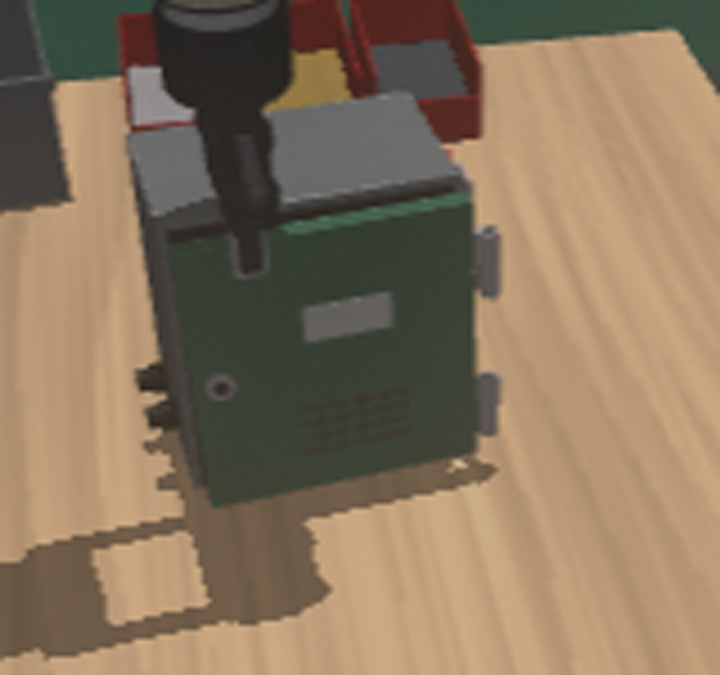

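Still a gap to the seal and no reaction force. Continuing.

Call:
step_arm(targets=[-0.0007,0,0,0,-0.0014,0,0,0,-0.0021,0,0,0,-0.0028,0,0,0,-0.0035,0,0,0,-0.004,0,0,0,-0.004,0,0,0])

```text
t: 20.8
tool_pos: [0.4466, 0.1324, 0.2199]
tool_rot: [-2.349, 2.082, -0.008]
contact_force: [0.4, -4.4, 1.5]
opening: -0.0001
```

```bash
python3 st.py
```

```text
t 20.8 pos [0.4466 0.1324 0.2199] rot [ 0.12   -0.9928  0.0016] z [ 5.7e-03 -9.0e-04 -1.0e+00] F [ 0.45 -4.44  1.46] T [-0.76 -0.05 -0.01] op -0.0001 q [ 0.13 -0.34  1.99 -0.    1.49  1.58]
```

Call:
step_arm(targets=[-0.0005,0,0,0,-0.001,0,0,0,-0.001,0,0,0,-0.001,0,0,0])

```text
t: 21.13
tool_pos: [0.4466, 0.1324, 0.2199]
tool_rot: [-2.349, 2.084, -0.01]
contact_force: [0.6, -5.4, 0.0]
opening: 0.0003
```

```bash
python3 st.py; python3 - <<'E'
from h import *
p=imaging.get_image("side"); save(p,"d14",(210,80,370,230),4.5)
p=imaging.get_image("scene"); save(p,"s14",(290,130,430,250),5)
E
```

```text
t 21.13 pos [0.4466 0.1324 0.2199] rot [ 0.1195 -0.9928  0.0041] z [ 0.0059 -0.0034 -1.    ] F [ 0.59 -5.39  0.04] T [-1.04 -0.   -0.03] op 0.0003 q [ 0.13 -0.34  1.99 -0.    1.49  1.58]
```

View pics/d14.png

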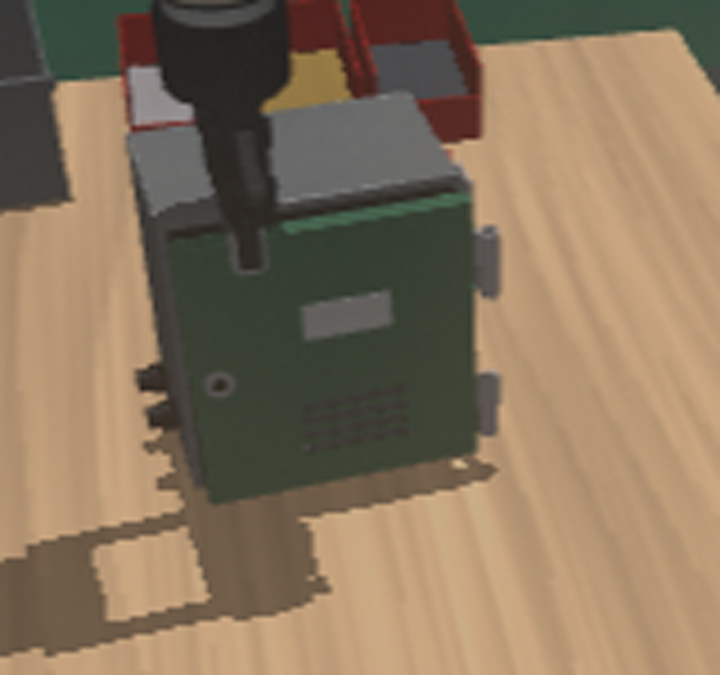

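View pics/s14.png

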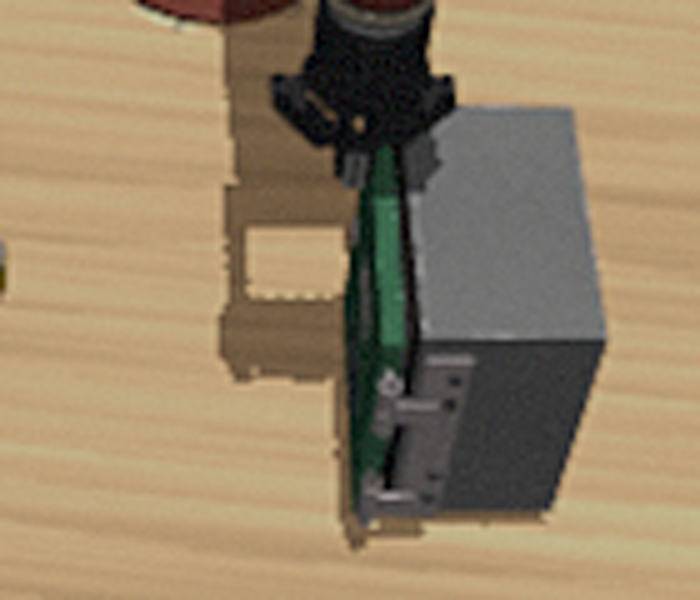

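Call:
step_arm(targets=[-0.001,0,0,0,-0.002,0,0,0,-0.003,0,0,0,-0.003,0,0,0,-0.003,0,0,0])

```text
t: 21.65
tool_pos: [0.4465, 0.1327, 0.22]
tool_rot: [2.346, -2.083, 0.018]
contact_force: [0.9, -11.8, 1.5]
opening: 0.0001
```

```bash
python3 st.py; python3 - <<'E'
from h import *
p=imaging.get_image("side"); X=cloud(p); c=p['color'].astype(int); g=(c[...,1]>c[...,0]+12)&(c[...,1]>c[...,2]+6)
Q=X[g&np.isfinite(X[...,2])]; Q=Q[(Q[:,1]>.05)&(Q[:,1]<.3)&(Q[:,2]>.05)&(Q[:,2]<.225)&(Q[:,0]>.4)&(Q[:,0]<.62)]
A=Q
for i in range(6):
    k=np.polyfit(A[:,0],A[:,1],1); r=A[:,1]-np.polyval(k,A[:,0]); A=A[np.abs(r)<max(.002,2*r.std())]
print(len(A),"slope deg",np.degrees(np.arctan(k[0])),np.polyval(k,[.40,.5,.6]))
p=imaging.get_image("scene"); X=cloud(p); B=X[140:240,355:420].reshape(-1,3); T=B[np.abs(B[:,2]-.24)<.004]; T=T[T[:,0]<.7]
print(cv2.minAreaRect((T[:,:2]*1000).astype(np.float32)))
E
```

```text
t 21.65 pos [0.4465 0.1327 0.22  ] rot [ 0.1182 -0.9929  0.0112] z [ 0.0062 -0.0106 -0.9999] F [  0.9 -11.8   1.5] T [-2.05 -0.01  0.03] op 0.0001 q [ 0.14 -0.34  1.98 -0.01  1.49  1.59]Traceback (most recent call last):
  File "<stdin>", line 6, in <module>
    raise TypeError("expected non-empty vector for x")
TypeError: expected non-empty vector for x
```

It meets a firm stop: 12 N and the tip no longer advances. Backing away to inspect.

Call:
step_arm(targets=[0.003,0,0,0,0.01,0,0,0,0.02,0,0,0,0.035,0,0,0,0.05,0,0,0,0.055,0,-0.02,0,0.055,0,-0.045,0,0.055,0,-0.07,0,0.055,0,-0.09,0,0.055,0,-0.1,0,0.055,0,-0.1,0,0.055,0,-0.1,0])

```text
t: 22.7
tool_pos: [0.4524, 0.079, 0.3203]
tool_rot: [2.347, -2.084, 0.018]
contact_force: [-0.4, 0.7, -0.4]
opening: 0.0002
```

```bash
python3 st.py; python3 - <<'E'
from h import *
for i in range(4): p=imaging.get_image("wrist")
save(p,"w15")
X=cloud(p); np.savez('pics/w15.npz',X=X,color=p['color'])
c=p['color'].astype(int); g=(c[...,1]>c[...,0]+12)&(c[...,1]>c[...,2]+6)&np.isfinite(X[...,2])
T=X[g&(np.abs(X[...,2]-.235)<.005)]; print("door top",len(T),cv2.minAreaRect((T[:,:2]*1000).astype(np.float32)) if len(T) else '')
B=X[np.isfinite(X[...,2])&(np.abs(X[...,2]-.24)<.003)&~g]; print("box top",len(B),cv2.minAreaRect((B[:,:2]*1000).astype(np.float32)))
p=imaging.get_image("side"); save(p,"d15",(210,80,370,230),4.5)
p=imaging.get_image("scene"); save(p,"s15",(290,130,430,250),5)
E
```

```text
t 22.7 pos [0.4524 0.079  0.3203] rot [ 0.1182 -0.9929  0.0108] z [ 0.0064 -0.0101 -0.9999] F [-0.38  0.67 -0.36] T [0.02 0.01 0.  ] op 0.0002 q [ 0.02 -0.4   1.86 -0.01  1.67  1.47]
door top 6471 ((484.0582275390625, 152.4971160888672), (172.49671936035156, 15.754263877868652), 7.007349491119385)
box top 50379 ((471.41400146484375, 231.26153564453125), (175.68731689453125, 122.13292694091797), 6.93194580078125)
```

View pics/w15.png

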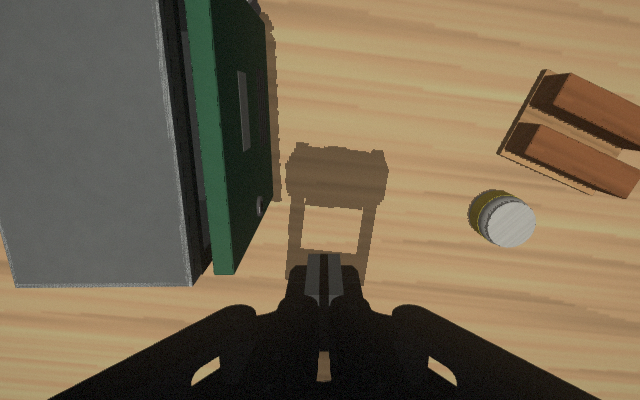

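View pics/d15.png

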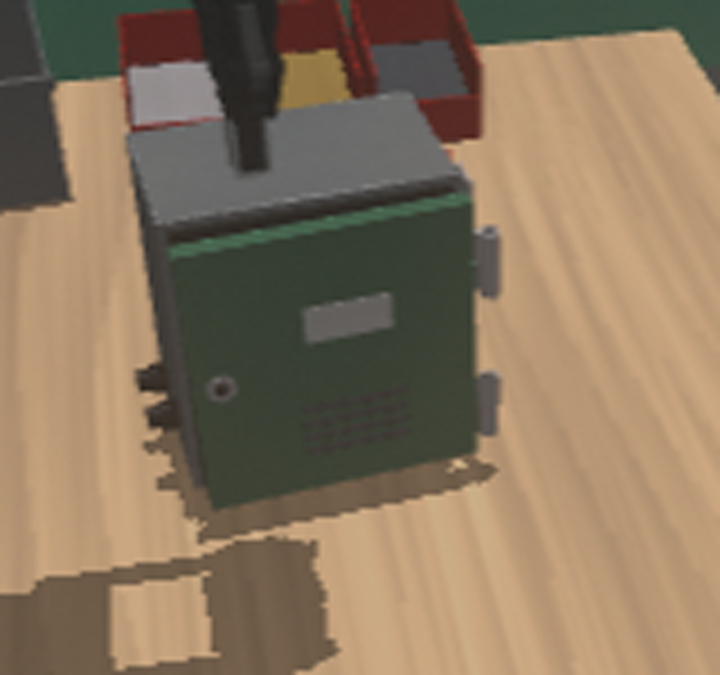

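View pics/s15.png

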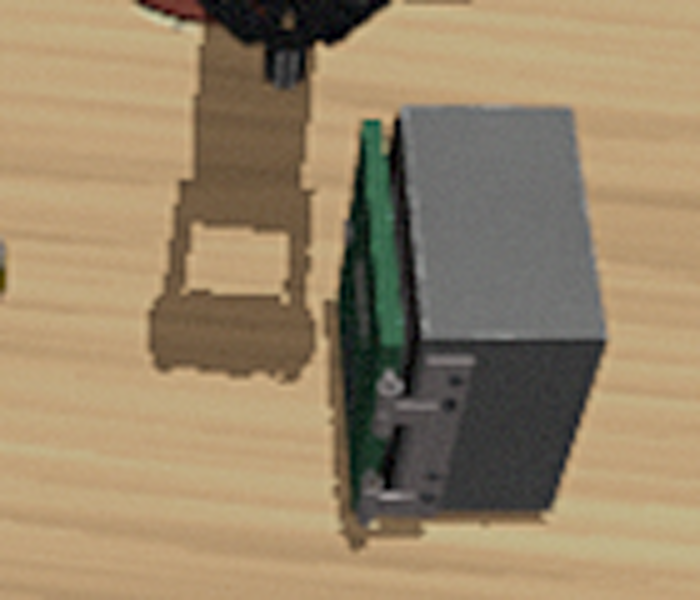

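The knuckles are seated and the door top reads 7.0° against the box's 6.9°. However, the inner face sits about 4–5 mm short of the seal, because the compressed seal sprang the door back when I released quickly. I'll press again lightly and back off slowly.

```bash
python3 st.py .4475 .11 .33; python3 st.py .4475 .115 .22;  python3 st.py .4465 .1275 .22
```

```text
t 23.0 pos [0.452  0.0792 0.3192] rot [ 0.1183 -0.9929  0.0108] z [ 0.0039 -0.0104 -0.9999] F [-1.37  0.19  0.84] T [0.01 0.02 0.02] op -0.0 q [ 0.02 -0.4   1.86 -0.01  1.67  1.47]
delta [-0.031   0.0007 -0.0111]
t 23.0 pos [0.452  0.0792 0.3192] rot [ 0.1183 -0.9929  0.0108] z [ 0.0039 -0.0104 -0.9999] F [-1.37  0.19  0.84] T [0.01 0.02 0.02] op -0.0 q [ 0.02 -0.4   1.86 -0.01  1.67  1.47]
delta [-0.0372  0.0004  0.0988]
t 23.0 pos [0.452  0.0792 0.3192] rot [ 0.1183 -0.9929  0.0108] z [ 0.0039 -0.0104 -0.9999] F [-1.37  0.19  0.84] T [0.01 0.02 0.02] op -0.0 q [ 0.02 -0.4   1.86 -0.01  1.67  1.47]
delta [-0.0497 -0.      0.0987]
```

Call:
step_arm(targets=[-0.005,0,0.015,0,-0.012,0,0.04,0,-0.02,0,0.065,0,-0.024,0,0.085,0,-0.026,0,0.096,0,-0.028,0,0.0985,0,-0.032,0,0.0987,0,-0.037,0,0.0987,0,-0.041,0,0.0987,0,-0.044,0,0.0987,0,-0.045,0,0.0987,0,-0.045,0,0.0987,0])

```text
t: 24.0
tool_pos: [0.4473, 0.1231, 0.2208]
tool_rot: [2.347, -2.082, 0.017]
contact_force: [-0.2, 0.9, 0.4]
opening: 0.0
```

```bash
python3 st.py .4465 .1275 .22
```

```text
t 24.0 pos [0.4473 0.1231 0.2208] rot [ 0.1189 -0.9928  0.0109] z [ 0.0052 -0.0103 -0.9999] F [-0.18  0.9   0.36] T [0.01 0.05 0.03] op 0.0 q [ 0.11 -0.34  1.99 -0.01  1.5   1.57]
delta [-0.0044  0.0003  0.0007]
```

Call:
step_arm(targets=[-0.001,0,0,0,-0.002,0,0,0,-0.003,0,0,0,-0.004,0,0,0,-0.005,0,0,0,-0.006,0,0,0,-0.007,0,0,0,-0.0075,0,0,0,-0.008,0,0,0,-0.008,0,0,0,-0.008,0,0,0])

```text
t: 24.92
tool_pos: [0.4464, 0.1311, 0.2207]
tool_rot: [2.347, -2.082, 0.017]
contact_force: [0.6, 0.2, -0.3]
opening: -0.0
```

```bash
python3 st.py .4465 .1275 .22
```

```text
t 24.92 pos [0.4464 0.1311 0.2207] rot [ 0.1189 -0.9929  0.0109] z [ 0.0052 -0.0104 -0.9999] F [ 0.58  0.19 -0.35] T [-0.05  0.04 -0.02] op -0.0 q [ 0.13 -0.34  1.98 -0.01  1.49  1.58]
delta [0.0036 0.0003 0.0007]
```

Very slow last bit into the seal.

Call:
step_arm(targets=[-0.0003,0,0,0,-0.0006,0,0,0,-0.0009,0,0,0,-0.0012,0,0,0,-0.0015,0,0,0,-0.0018,0,0,0,-0.0018,0,0,0,-0.0018,0,0,0])

```text
t: 25.58
tool_pos: [0.4462, 0.1323, 0.2207]
tool_rot: [2.346, -2.082, 0.018]
contact_force: [-0.3, -4.1, 0.7]
opening: -0.0001
```

```bash
python3 st.py .4465 .1275 .22
```

```text
t 25.58 pos [0.4462 0.1323 0.2207] rot [ 0.1186 -0.9929  0.0122] z [ 0.0052 -0.0117 -0.9999] F [-0.35 -4.11  0.67] T [-0.75  0.04  0.05] op -0.0001 q [ 0.14 -0.34  1.98 -0.01  1.49  1.59]
delta [0.0048 0.0003 0.0007]
```

Call:
step_arm(targets=[0.0001,0,0,0,0.0002,0,0,0,0.0003,0,0,0,0.0004,0,0,0,0.0005,0,0,0,0.0006,0,0,0,0.0007,0,0,0,0.0008,0,0,0,0.0009,0,0,0,0.001,0,0,0,0.0011,0,0,0,0.0012,0,0,0])

```text
t: 26.58
tool_pos: [0.4464, 0.1312, 0.2207]
tool_rot: [2.346, -2.082, 0.018]
contact_force: [-0.1, 0.3, 0.4]
opening: -0.0002
```

```bash
python3 st.py
```

```text
t 26.58 pos [0.4464 0.1312 0.2207] rot [ 0.1187 -0.9929  0.012 ] z [ 0.0052 -0.0115 -0.9999] F [-0.08  0.3   0.43] T [-0.03  0.03  0.05] op -0.0002 q [ 0.13 -0.34  1.98 -0.01  1.49  1.59]
```

Call:
step_arm(targets=[0.0003,0,0,0,0.0008,0,0,0,0.0015,0,0,0,0.004,0,0,0,0.01,0,0,0,0.02,0,0,0,0.035,0,0,0,0.05,0,-0.02,0,0.055,0,-0.05,0,0.055,0,-0.08,0,0.055,0,-0.1,0,0.055,0,-0.1,0])

```text
t: 27.58
tool_pos: [0.4544, 0.0768, 0.3275]
tool_rot: [-2.347, 2.086, -0.03]
contact_force: [0.5, -0.9, 0.9]
opening: -0.0
```

```bash
cat > chk.py <<'E'
from h import *
n=sys.argv[1]
for i in range(6): p=imaging.get_image("wrist")
save(p,"w"+n)
X=cloud(p)
c=p['color'].astype(int); g=(c[...,1]>c[...,0]+12)&(c[...,1]>c[...,2]+6)&np.isfinite(X[...,2])
T=X[g&(np.abs(X[...,2]-.235)<.005)]; rd=cv2.minAreaRect((T[:,:2]*1000).astype(np.float32)); print("door top",len(T),rd, T[:,2].mean())
B=X[np.isfinite(X[...,2])&(np.abs(X[...,2]-.24)<.003)&~g]; rb=cv2.minAreaRect((B[:,:2]*1000).astype(np.float32)); print("box top",len(B),rb)
a=np.radians(6.93); nn=np.array([-np.sin(a),np.cos(a)])*1; tt=np.array([np.cos(a),np.sin(a)])
b=B[:,:2]@nn; front=np.percentile(b,0.5); back=np.percentile(b,99.5); print("box depth",back-front); c0=(front+back)/2
d=T[:,:2]@nn-c0; s=T[:,:2]@tt
for lo in np.arange(s.min(),s.max()-.02,.02):
    m=(s>=lo)&(s<lo+.02); print(round(lo+.01,3),"door x edges",np.percentile(d[m],[1,50,99]).round(4))
print("hinge x",(np.array([.6086,.1681])@nn-c0).round(4))
p=imaging.get_image("side"); save(p,"d"+n,(210,80,370,230),4.5)
E
python3 st.py; python3 chk.py 16
```

```text
t 27.58 pos [0.4544 0.0768 0.3275] rot [ 0.1173 -0.993   0.0133] z [ 0.0149 -0.0116 -0.9998] F [ 0.48 -0.92  0.88] T [-0.01  0.    0.04] op -0.0 q [ 0.01 -0.4   1.85 -0.01  1.67  1.46]
door top 6453 ((483.8662414550781, 154.33114624023438), (172.15260314941406, 15.690828323364258), 6.269381523132324) 0.23297769534195006
box top 49647 ((471.42816162109375, 231.11883544921875), (175.66299438476562, 121.98350524902344), 6.921170711517334)
box depth 0.11737721839800674
0.423 door x edges [-0.0827 -0.0757 -0.0685]
0.443 door x edges [-0.0829 -0.076  -0.0687]
0.463 door x edges [-0.0832 -0.0762 -0.0687]
0.483 door x edges [-0.0835 -0.0764 -0.0689]
0.503 door x edges [-0.0836 -0.0766 -0.0692]
0.523 door x edges [-0.084  -0.0769 -0.0694]
0.543 door x edges [-0.0841 -0.0771 -0.0695]
0.563 door x edges [-0.0843 -0.0773 -0.0698]
hinge x -0.0776
```

View pics/w16.png

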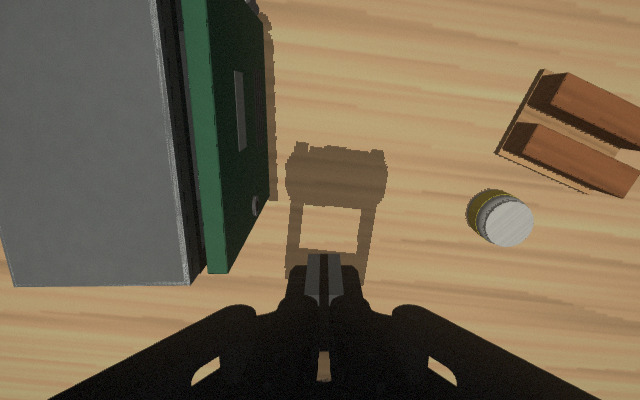

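View pics/d16.png

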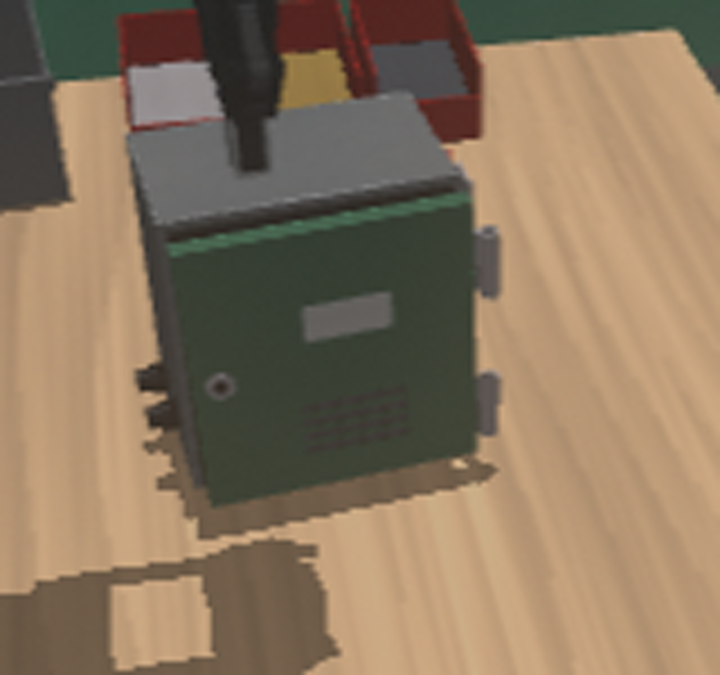

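The door is now 0.65° past parallel, with the free edge about 1–1.5 mm from flush. The small rebound came from the target jump at the start of my back-off call. I'll repeat with a lighter press and a ramped release inside a single call.

```bash
python3 st.py .4475 .108 .22;  python3 st.py .4465 .128 .22
```

```text
t 27.93 pos [0.4518 0.0777 0.3196] rot [ 0.1187 -0.9929  0.0117] z [ 0.0024 -0.0115 -0.9999] F [-0.82 -0.15 -0.33] T [0.01 0.04 0.01] op -0.0003 q [ 0.01 -0.4   1.86 -0.01  1.67  1.47]
delta [-0.0318  0.0008  0.0992]
t 27.93 pos [0.4518 0.0777 0.3196] rot [ 0.1187 -0.9929  0.0117] z [ 0.0024 -0.0115 -0.9999] F [-0.82 -0.15 -0.33] T [0.01 0.04 0.01] op -0.0003 q [ 0.01 -0.4   1.86 -0.01  1.67  1.47]
delta [-0.0518 -0.0006  0.099 ]
```

Call:
step_arm(targets=[-0.005,0,0.015,0,-0.012,0,0.04,0,-0.02,0,0.065,0,-0.026,0,0.085,0,-0.029,0,0.096,0,-0.032,0,0.099,0,-0.037,0,0.099,0,-0.042,0,0.099,0,-0.046,0,0.099,0,-0.049,0,0.099,0,-0.051,0,0.099,0,-0.0518,0,0.099,0])

```text
t: 28.93
tool_pos: [0.4462, 0.1283, 0.2208]
tool_rot: [2.345, -2.081, 0.016]
contact_force: [-0.3, 0.6, 0.2]
opening: -0.0001
```

```bash
python3 -c "
from h import *
for i in range(5): imaging.get_image('side')"; python3 st.py .4465 .1311 .2205
```

```text
t 29.18 pos [0.4459 0.1278 0.2201] rot [ 0.1185 -0.9929  0.0118] z [ 0.0025 -0.0116 -0.9999] F [ 0.09 -0.32 -0.32] T [-0.02 -0.    0.03] op -0.0005 q [ 0.13 -0.34  1.99 -0.01  1.5   1.58]
delta [-0.0032 -0.001  -0.0005]
```

Call:
step_arm(targets=[-0.0007,0,0,0,-0.0014,0,0,0,-0.0021,0,0,0,-0.0026,0,0,0,-0.003,0,0,0,-0.0033,0,0,0,-0.0036,0,0,0,-0.0038,0,0,0,-0.004,0,0,0,-0.0042,0,0,0,-0.0044,0,0,0,-0.0046,0,0,0])

```text
t: 30.18
tool_pos: [0.4454, 0.132, 0.22]
tool_rot: [2.343, -2.081, 0.016]
contact_force: [-0.4, -2.1, 0.4]
opening: -0.0001
```

```bash
python3 st.py
```

```text
t 30.18 pos [0.4454 0.132  0.22  ] rot [ 0.1183 -0.9929  0.0129] z [ 0.0025 -0.0127 -0.9999] F [-0.41 -2.13  0.38] T [-0.4   0.03 -0.02] op -0.0001 q [ 0.14 -0.34  1.98 -0.01  1.5   1.59]
```

Call:
step_arm(targets=[-0.0004,0,0,0,-0.0003,0,0,0,-0.0002,0,0,0,-0.0001,0,0,0,0.0,0,0,0,0.0001,0,0,0,0.0002,0,0,0,0.0003,0,0,0,0.0004,0,0,0,0.0005,0,0,0,0.0006,0,0,0,0.0007,0,0,0])

```text
t: 31.18
tool_pos: [0.4455, 0.1315, 0.22]
tool_rot: [2.344, -2.081, 0.016]
contact_force: [0.5, 0.1, 0.5]
opening: -0.0001
```

```bash
python3 st.py
```

```text
t 31.18 pos [0.4455 0.1315 0.22  ] rot [ 0.1185 -0.9929  0.0123] z [ 0.0025 -0.0121 -0.9999] F [0.55 0.09 0.51] T [ 0.02 -0.02  0.05] op -0.0001 q [ 0.13 -0.34  1.99 -0.01  1.5   1.59]
```

Call:
step_arm(targets=[0.0002,0,0,0,0.0005,0,0,0,0.001,0,0,0,0.003,0,0,0,0.008,0,0,0,0.018,0,0,0,0.033,0,0,0,0.05,0,-0.02,0,0.055,0,-0.05,0,0.055,0,-0.08,0,0.055,0,-0.1,0,0.055,0,-0.1,0])

```text
t: 32.18
tool_pos: [0.4538, 0.0772, 0.3268]
tool_rot: [2.347, -2.086, 0.027]
contact_force: [-0.3, 0.5, 0.2]
opening: 0.0001
```

```bash
python3 chk.py 17; python3 st.py
```

```text
door top 6459 ((483.68707275390625, 153.9887237548828), (170.73724365234375, 15.95079231262207), 6.432248592376709) 0.2329727514871062
box top 49563 ((471.2295837402344, 231.0522003173828), (174.65272521972656, 121.65696716308594), 6.852884769439697)
box depth 0.11739490092195677
0.423 door x edges [-0.0832 -0.0762 -0.0693]
0.443 door x edges [-0.0834 -0.0764 -0.0692]
0.463 door x edges [-0.0837 -0.0767 -0.0693]
0.483 door x edges [-0.0839 -0.0769 -0.0696]
0.503 door x edges [-0.0841 -0.077  -0.0695]
0.523 door x edges [-0.0842 -0.0772 -0.0697]
0.543 door x edges [-0.0844 -0.0774 -0.0698]
0.563 door x edges [-0.0846 -0.0774 -0.0699]
hinge x -0.0776
t 32.53 pos [0.4512 0.078  0.319 ] rot [ 0.1185 -0.9929  0.0121] z [-3.000e-04 -1.220e-02 -9.999e-01] F [ 0.26  0.57 -0.14] T [ 0.01 -0.03  0.01] op -0.0004 q [ 0.02 -0.39  1.86 -0.01  1.67  1.47]
```

View pics/w17.png

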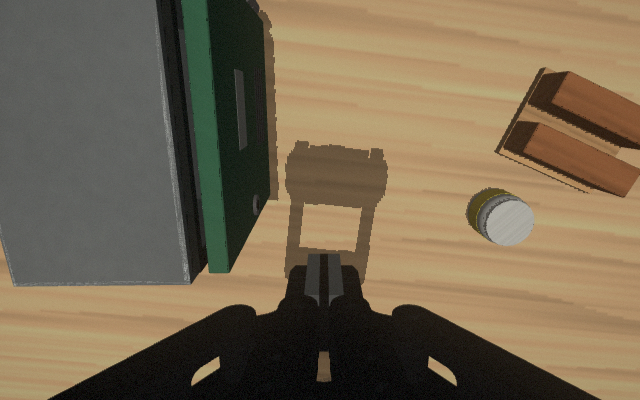

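View pics/d17.png

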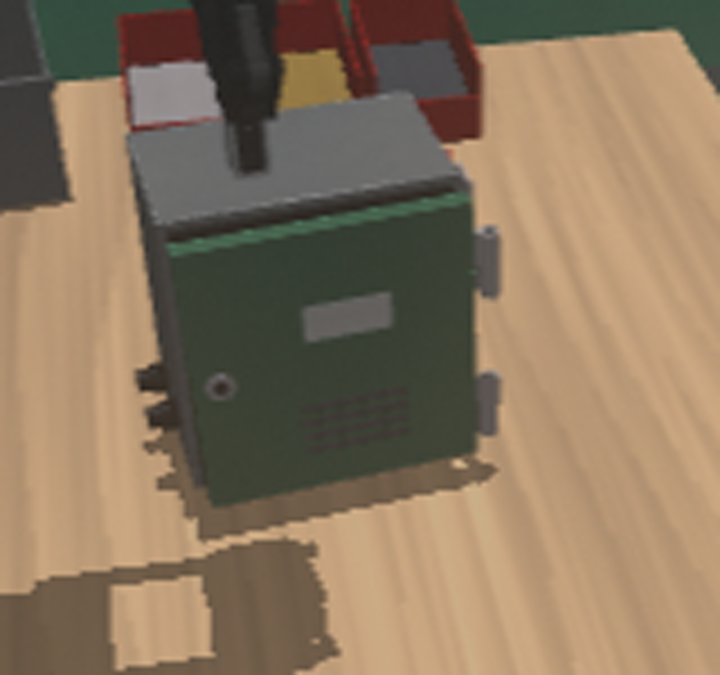

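```bash
python3 -c "
import cv2
for n in ('16','17'):
  im=cv2.imread(f'pics/w{n}.png')[180:300,150:290]; cv2.imwrite(f'pics/w{n}c.png',cv2.convertScaleAbs(cv2.resize(im,None,fx=5,fy=5,interpolation=cv2.INTER_CUBIC),alpha=1.8))
"
```

```text
(no output)
```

View pics/w17c.png

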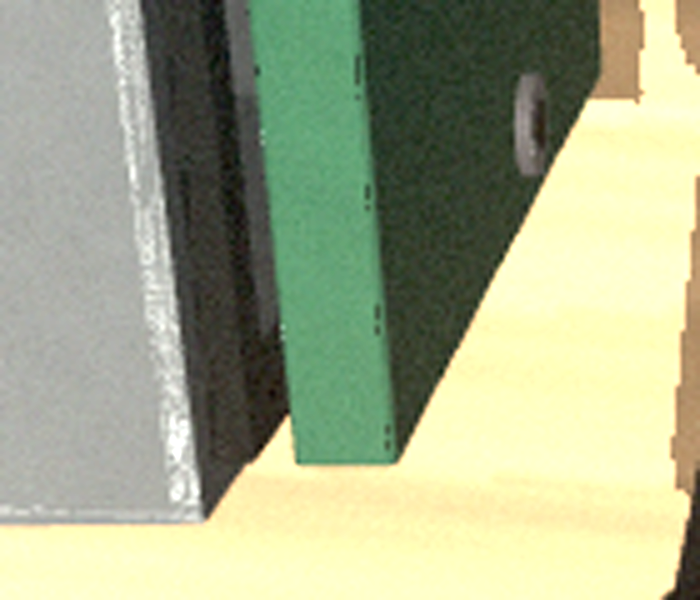

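The oblique view can't resolve the gap, so I'm moving the wrist camera directly above the seam.

Call:
step_arm(targets=[-0.015,0,-0.005,0,-0.035,0,-0.01,0,-0.055,0,-0.01,0,-0.07,0,-0.01,0,-0.078,0,-0.01,0,-0.08,0,-0.01,0,-0.08,0,-0.01,0])

```text
t: 33.12
tool_pos: [0.4414, 0.1577, 0.3273]
tool_rot: [2.342, -2.078, 0.011]
contact_force: [-0.6, -0.2, 0.2]
opening: -0.0004
```

```bash
python3 chk.py 18; python3 st.py; python3 -c "
import cv2
im=cv2.imread('pics/w18.png')[100:300,240:400]; cv2.imwrite('pics/w18c.png',cv2.convertScaleAbs(cv2.resize(im,None,fx=3.0,fy=3.0,interpolation=cv2.INTER_CUBIC),alpha=2.5))
"
```

```text
door top 5206 ((488.68829345703125, 154.62149047851562), (165.4910888671875, 14.58969783782959), 6.486545085906982) 0.23315023836668666
box top 52884 ((472.16064453125, 231.64434814453125), (177.21420288085938, 121.21466064453125), 7.0045294761657715)
box depth 0.1191452566028668
0.431 door x edges [-0.0846 -0.0768 -0.071 ]
0.451 door x edges [-0.0844 -0.0774 -0.0711]
0.471 door x edges [-0.0848 -0.0774 -0.0712]
0.491 door x edges [-0.0848 -0.078  -0.0707]
0.511 door x edges [-0.0851 -0.0779 -0.0714]
0.531 door x edges [-0.0854 -0.0784 -0.0715]
0.551 door x edges [-0.0853 -0.0783 -0.0716]
0.571 door x edges [-0.0856 -0.0788 -0.0717]
hinge x -0.0791
t 33.47 pos [0.4418 0.1571 0.328 ] rot [ 0.1176 -0.993   0.0122] z [-3.000e-04 -1.230e-02 -9.999e-01] F [-0.63 -0.2   0.21] T [-0.03 -0.    0.  ] op -0.0 q [ 0.19 -0.37  1.83 -0.01  1.68  1.64]
```

View pics/w18.png

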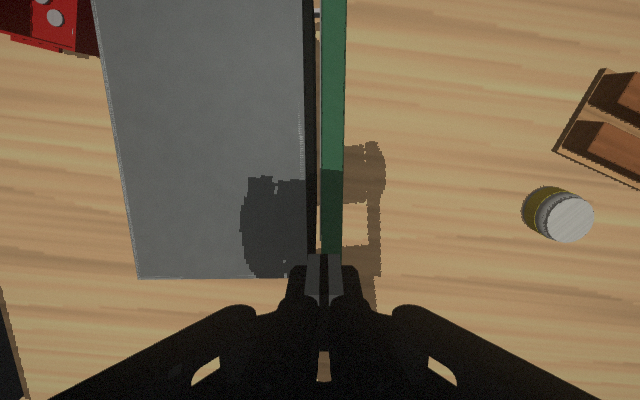

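View pics/w18c.png

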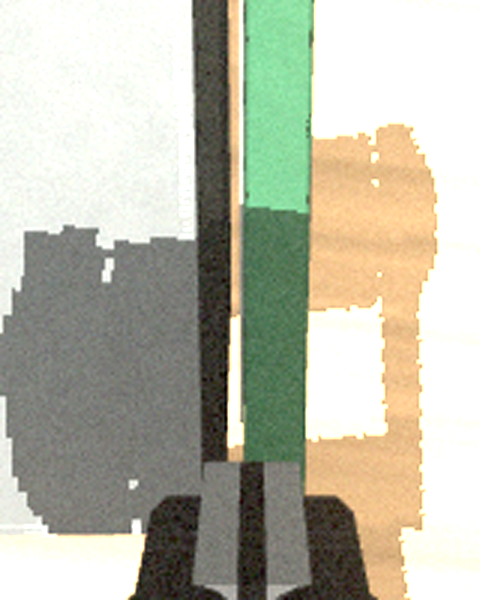

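Looking straight down the seam, a thin wood-coloured strip shows between the black seal (col ~317) and the door (col ~321). That is a gap of roughly 2.5 mm, so the door is not flush yet. I'll compare pressed and released side pictures to see how the door moves.

```bash
python3 - <<'E'
import cv2,numpy as np
def L(n): return cv2.cvtColor(cv2.imread(f'pics/d{n}.png'),cv2.COLOR_BGR2GRAY).astype(np.float32)
a=L(14)
for n in ('13','14','15','16','17','18'):
    b=L(n)
    for nm,(x,y) in dict(lock=(220,386),label=(347,317),louv=(355,422),bl=(215,495),blf=(300,480)).items():
        t=a[y-22:y+22,x-28:x+28]; s=b[y-36:y+36,x-42:x+42]; r=cv2.matchTemplate(s,t,cv2.TM_CCOEFF_NORMED); _,v,_,l=cv2.minMaxLoc(r)
        print(n,nm,(l[0]-14)/4.5,(l[1]-14)/4.5,round(v,2),end=' | ')
    print()
E
```

```text
13 lock 0.2222222222222222 0.6666666666666666 0.97 | 13 label 2.0 0.0 0.99 | 13 louv -3.111111111111111 0.8888888888888888 0.8 | 13 bl 0.2222222222222222 0.4444444444444444 0.98 | 13 blf 2.2222222222222223 0.0 0.99 | 
14 lock 0.0 0.0 1.0 | 14 label 0.0 0.0 1.0 | 14 louv 0.0 0.0 1.0 | 14 bl 0.0 0.0 1.0 | 14 blf 0.0 0.0 1.0 | 
15 lock 0.4444444444444444 0.8888888888888888 0.94 | 15 label 3.111111111111111 0.0 0.99 | 15 louv 2.6666666666666665 0.0 0.84 | 15 bl 0.4444444444444444 0.6666666666666666 0.95 | 15 blf -0.2222222222222222 0.8888888888888888 1.0 | 
16 lock 0.2222222222222222 0.4444444444444444 0.94 | 16 label 1.7777777777777777 0.0 0.99 | 16 louv 1.3333333333333333 0.0 0.82 | 16 bl 0.2222222222222222 0.2222222222222222 0.98 | 16 blf 1.7777777777777777 0.0 1.0 | 
17 lock 0.2222222222222222 0.6666666666666666 0.92 | 17 label 2.2222222222222223 0.0 0.99 | 17 louv 1.5555555555555556 0.0 0.81 | 17 bl 0.2222222222222222 0.2222222222222222 0.98 | 17 blf -1.7777777777777777 0.8888888888888888 0.99 | 
18 lock 0.2222222222222222 0.6666666666666666 0.96 | 18 label 2.2222222222222223 0.0 0.99 | 18 louv 1.5555555555555556 0.0 0.81 | 18 bl 0.2222222222222222 0.4444444444444444 0.99 | 18 blf -2.0 0.8888888888888888 0.99 |
```

Both pressed and released states differ by about 2 mm. I'll approach again with only a touch on the seal (wrist torque is the finer sensor), measure the door while touching, and release from there.

Call:
step_arm(targets=[0.015,0,0,0,0.035,0,0,0,0.05,0,0.005,0,0.055,0,0.025,0,0.055,0,0.05,0,0.055,0,0.075,0,0.052,0,0.095,0,0.048,0,0.105,0,0.042,0,0.108,0,0.036,0,0.108,0,0.032,0,0.108,0,0.03,0,0.108,0])

```text
t: 34.47
tool_pos: [0.4461, 0.1269, 0.2223]
tool_rot: [2.344, -2.081, 0.015]
contact_force: [-0.7, 0.6, -0.6]
opening: 0.0001
```

```bash
python3 -c "
from h import *
for i in range(4): imaging.get_image('side')"; python3 st.py .4465 .1313 .2205
```

```text
t 34.67 pos [0.4458 0.1261 0.2214] rot [ 0.1179 -0.9929  0.0123] z [ 0.0014 -0.0123 -0.9999] F [-0.32 -0.87  0.43] T [ 0.03  0.01 -0.01] op 0.0002 q [ 0.12 -0.34  1.99 -0.01  1.5   1.58]
delta [-0.0051 -0.0013  0.0008]
```

Call:
step_arm(targets=[-0.0008,0,0.001,0,-0.0016,0,0.001,0,-0.0024,0,0.001,0,-0.003,0,0.001,0,-0.0034,0,0.001,0,-0.0038,0,0.001,0,-0.0042,0,0.001,0,-0.0045,0,0.001,0,-0.0048,0,0.001,0,-0.005,0,0.001,0,-0.0052,0,0.001,0,-0.0053,0,0.001,0])

```text
t: 35.67
tool_pos: [0.4451, 0.1314, 0.2203]
tool_rot: [2.343, -2.081, 0.014]
contact_force: [0.1, -0.7, 0.0]
opening: -0.0
```

```bash
python3 st.py;  python3 - <<'E'
from h import *
W=[]
for i in range(6):
    imaging.get_image("side"); o=monitor.get_obs(); W.append(np.r_[o["contact_force"],o["wrist_torque"]])
print("avg",np.mean(W,0).round(2))
E
python3 chk.py 19
```

```text
t 35.67 pos [0.4451 0.1314 0.2203] rot [ 0.118  -0.9929  0.0123] z [ 0.0013 -0.0122 -0.9999] F [ 0.11 -0.68  0.03] T [-0.08 -0.02 -0.04] op -0.0 q [ 0.13 -0.34  1.98 -0.01  1.5   1.59]
avg [-0.11 -0.01  0.15 -0.04  0.    0.01]
door top 12364 ((486.99407958984375, 156.05746459960938), (117.50760650634766, 15.198688507080078), 5.857017517089844) 0.2330752779448015
box top 80400 ((457.4339294433594, 184.4184112548828), (132.99122619628906, 169.12841796875), 83.27149200439453)
box depth 0.12105355571124404
0.454 door x edges [-0.0544 -0.0467 -0.0408]
0.474 door x edges [-0.0555 -0.0485 -0.0413]
0.494 door x edges [-0.0561 -0.0489 -0.0416]
0.514 door x edges [-0.0565 -0.0493 -0.042 ]
0.534 door x edges [-0.0568 -0.0497 -0.0424]
hinge x -0.0516
```

View pics/w19.png

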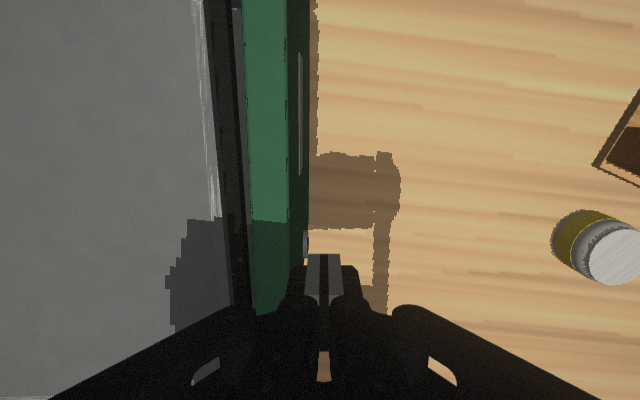

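While the tip touches, the door top reads 5.86°, which is 1.07° past parallel and puts the free edge at x ≈ −74, as specified. There is no load. Adding a 0.2 mm nudge, then a ramped release in the same call.

Call:
step_arm(targets=[-0.0001,0,0,0,-0.0002,0,0,0,-0.0003,0,0,0,-0.0003,0,0,0,-0.0003,0,0,0,-0.0002,0,0,0,-0.0001,0,0,0,0.0,0,0,0,0.0001,0,0,0,0.0003,0,0,0,0.0006,0,0,0,0.001,0,0,0])

```text
t: 37.32
tool_pos: [0.4453, 0.1304, 0.2203]
tool_rot: [2.343, -2.081, 0.014]
contact_force: [-0.4, -0.7, -0.2]
opening: -0.0002
```

```bash
python3 st.py;  python3 chk.py 20
```

```text
t 37.32 pos [0.4453 0.1304 0.2203] rot [ 0.118  -0.9929  0.0123] z [ 0.0015 -0.0122 -0.9999] F [-0.37 -0.65 -0.15] T [-0.04  0.03 -0.03] op -0.0002 q [ 0.13 -0.34  1.99 -0.01  1.5   1.59]
door top 12370 ((487.1384582519531, 155.22869873046875), (117.39186096191406, 15.224437713623047), 6.218539237976074) 0.23306437198768204
box top 79500 ((457.37567138671875, 183.10659790039062), (132.56410217285156, 169.38067626953125), 82.92245483398438)
box depth 0.1208940359863607
0.454 door x edges [-0.0543 -0.0467 -0.0409]
0.474 door x edges [-0.0554 -0.0483 -0.0412]
0.494 door x edges [-0.0559 -0.0488 -0.0415]
0.514 door x edges [-0.0562 -0.049  -0.0417]
0.534 door x edges [-0.0564 -0.0492 -0.042 ]
hinge x -0.0506
```

The door followed the tip back by 0.8 mm. Backing off further to see where it settles on its own.

Call:
step_arm(targets=[0.0005,0,0,0,0.001,0,0,0,0.002,0,0,0,0.004,0,0,0,0.007,0,0,0,0.007,0,0,0])

```text
t: 38.17
tool_pos: [0.4461, 0.123, 0.2204]
tool_rot: [2.342, -2.081, 0.015]
contact_force: [-0.0, 0.4, 0.4]
opening: 0.0002
```

```bash
python3 st.py;  python3 chk.py 21; python3 -c "
import cv2
for n in ('19','20','21'):
  im=cv2.imread(f'pics/w{n}.png')[130:310,190:330]; cv2.imwrite(f'pics/w{n}c.png',cv2.convertScaleAbs(cv2.resize(im,None,fx=3,fy=3,interpolation=cv2.INTER_CUBIC),alpha=2.5))
a=[cv2.imread(f'pics/w{n}c.png')[:,:260] for n in ('19','20','21')]
import numpy as np
cv2.imwrite('pics/cmp.png',np.hstack(a))
"
```

```text
t 38.17 pos [0.4461 0.123  0.2204] rot [ 0.1175 -0.993   0.0126] z [ 0.0014 -0.0125 -0.9999] F [-0.01  0.44  0.39] T [-0.01 -0.03  0.01] op 0.0002 q [ 0.12 -0.34  1.99 -0.01  1.5   1.57]
door top 12622 ((486.6330261230469, 158.92739868164062), (117.5478286743164, 24.126304626464844), 6.46606969833374) 0.23303601052303144
box top 73430 ((457.0901794433594, 176.55908203125), (133.06607055664062, 167.88479614257812), 82.91361236572266)
box depth 0.12444354622990718
0.453 door x edges [-0.0479 -0.0413 -0.0336]
0.473 door x edges [-0.0481 -0.041  -0.0336]
0.493 door x edges [-0.0483 -0.0412 -0.0338]
0.513 door x edges [-0.0484 -0.0413 -0.034 ]
0.533 door x edges [-0.0486 -0.0415 -0.0342]
hinge x -0.0422
```

View pics/cmp.png

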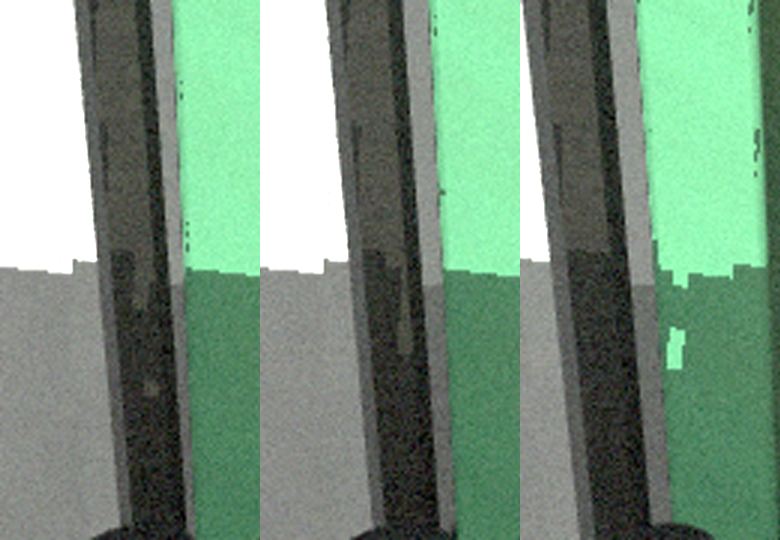

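The door eases back about 1.5 mm at its top after each release with practically no force. Checking whether it leans, by fitting the outer face plane against the bench.

```bash
cat > lean.py <<'E'
from h import *
def fit(A):
    for i in range(10):
        c=A.mean(0); v=np.linalg.svd(A-c,full_matrices=False)[2][2]; d=(A-c)@v; k=np.abs(d)<max(.0012,2.2*d.std())
        if k.all(): break
        A=A[k]
    return v,c,A,d.std()
Vs=[]
for i in range(3):
    p=imaging.get_image("side"); X=cloud(p)
    q=np.array([[(252,138),(312,132),(314,178),(260,186)]],np.int32)
    m=np.zeros(X.shape[:2],np.uint8); cv2.fillPoly(m,q,1)
    D=X[(m>0)&np.isfinite(X[...,2])]; v,c,A,s=fit(D); v=v*np.sign(-v[1])
    b=np.zeros(X.shape[:2],np.uint8); cv2.fillPoly(b,np.array([[(300,225),(370,225),(400,300),(345,300)]],np.int32),1)
    B=X[(b>0)&(np.abs(X[...,2])<.01)]; w,cb,_,sb=fit(B); w=w*np.sign(w[2])
    ang=np.degrees(np.arctan2(v[1],v[0]))+90; lean=np.degrees(np.arcsin(v@w))
    Vs.append((ang,lean)); print(len(A),"yaw",round(ang,2),"n.up(deg)",round(lean,2),"res",round(s*1e3,2),"bench n",w.round(4),"z",cb[2].round(4))
print(np.mean(Vs,0))
E
python3 lean.py; python3 -c "
import cv2;im=cv2.imread('pics/d21.png');print(im.shape)"
```

```text
2566 yaw 6.45 n.up(deg) 0.42 res 1.4 bench n [ 2.1e-03 -1.0e-04  1.0e+00] z 0.0002
2590 yaw 6.36 n.up(deg) 0.4 res 1.42 bench n [ 1.6e-03 -1.0e-04  1.0e+00] z 0.0003
2597 yaw 6.52 n.up(deg) 0.45 res 1.44 bench n [1.1e-03 6.0e-04 1.0e+00] z 0.0002
[6.4439774  0.42199761]
(675, 720, 3)
```

The face normal points 0.4° upward: the top leans in and the bottom stays out, because I was pressing at the top edge. I'll push lower, opening the gripper and using the outer side of the box-side finger linkage at about mid-upper height.

```bash
python3 -c "
from plan import *
run([(-1,.17,.115,.23),(-1,.17,.115,.11),(-1,.17,.1,.11),(-1,.17,.083,.11),(-1,.17,.065,.11)])"; python3 - <<'E'
from h import *
p=imaging.get_image("scene"); print([(a["uv"],a["score"],atz(p,a["uv"],0.0).round(3)) for a in imaging.mark_of("grease",p)])
E
```

```text
-1 [0.451 0.036 0.23 ] [0.0874, 0.0051, -0.0085, 0.015]
-1 [0.451 0.036 0.11 ] [0.0859, 0.0051, 0.1115, 0.015]
-1 [0.45  0.051 0.11 ] [0.0709, 0.0048, 0.1113, 0.015]
-1 [0.448 0.068 0.11 ] [0.0539, 0.0046, 0.1111, 0.015]
-1 [0.446 0.086 0.11 ] [0.0359, 0.0043, 0.1109, 0.015]
[([282.6, 186.6], 0.86, array([ 0.412, -0.16 ,  0.   ]))]
```

Call:
step_arm(targets=[0.02,0.001,0,0,0.045,0.003,0,0,0.07,0.005,0,0,0.085,0.005,0,0,0.087,0.005,0,0,0.087,0.005,0.015,0,0.087,0.005,0.04,0,0.087,0.005,0.065,0,0.087,0.005,0.09,0,0.087,0.005,0.105,0,0.086,0.005,0.11,0,0.086,0.005,0.11,0], grip=0.0854)

```text
t: 39.77
tool_pos: [0.4502, 0.0369, 0.1099]
tool_rot: [2.342, -2.079, 0.01]
contact_force: [0.7, -0.1, -0.2]
opening: 0.0851
```

```bash
python3 - <<'E'
from plan import *
for i in range(4): p=imaging.get_image("side")
save(p,"d22",(190,60,380,240),4)
p=imaging.get_image("wrist"); save(p,"w22")
run([(-1,.17,.1,.11),(-1,.17,.083,.11)])
E
python3 st.py
```

```text
-1 [0.45  0.051 0.11 ] [-0.0152, 0.001, 0.0031, 0.016]
-1 [0.448 0.068 0.11 ] [-0.0322, 0.0008, 0.0028, 0.016]
t 40.02 pos [0.4526 0.0362 0.1132] rot [ 0.1182 -0.9929  0.0128] z [ 0.0045 -0.0124 -0.9999] F [ 0.58 -1.03  0.13] T [ 0.   -0.   -0.01] op 0.0849 q [-0.08 -0.27  2.12 -0.01  1.29  1.38]
```

View pics/d22.png

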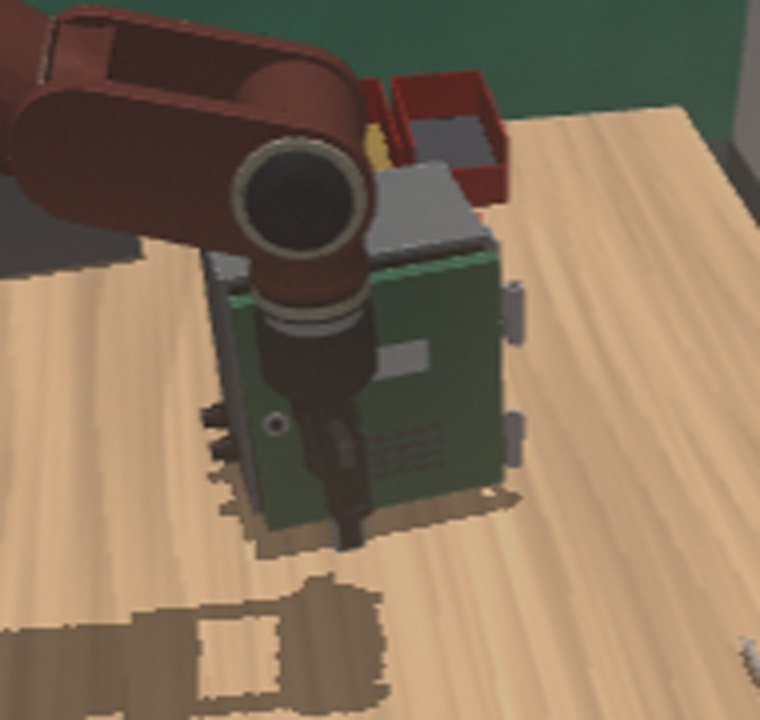

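View pics/w22.png

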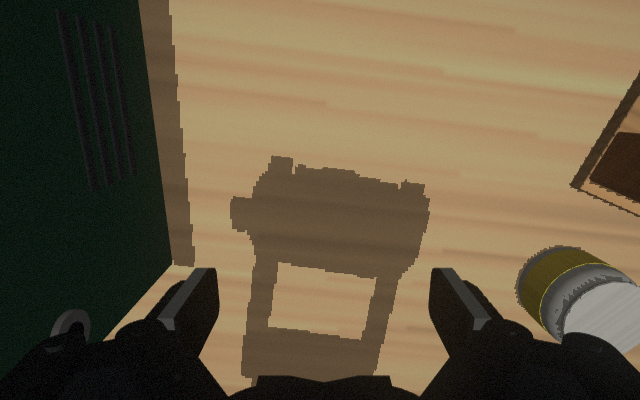

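Call:
step_arm(targets=[-0.003,0.001,0.003,0,-0.006,0.001,0.003,0,-0.009,0.001,0.003,0,-0.012,0.001,0.003,0,-0.015,0.001,0.003,0,-0.018,0.001,0.003,0,-0.02,0.001,0.003,0,-0.02,0.001,0.003,0])

```text
t: 40.68
tool_pos: [0.4491, 0.0564, 0.1099]
tool_rot: [2.345, -2.081, 0.018]
contact_force: [0.2, -0.4, 0.5]
opening: 0.0853
```

```bash
python3 st.py; python3 - <<'E'
from plan import *
p=imaging.get_image("wrist"); save(p,"w23")
p=imaging.get_image("scene"); save(p,"s23",(290,130,430,250),5)
run([(-1,.17,.083,.11)])
E
```

```text
t 40.68 pos [0.4491 0.0564 0.1099] rot [ 0.1187 -0.9928  0.0127] z [ 0.0043 -0.0123 -0.9999] F [ 0.15 -0.4   0.48] T [-0.01  0.01 -0.01] op 0.0853 q [-0.03 -0.27  2.12 -0.01  1.29  1.42]
-1 [0.448 0.068 0.11 ] [-0.0121, -0.0002, -0.0002, 0.016]
```

View pics/s23.png

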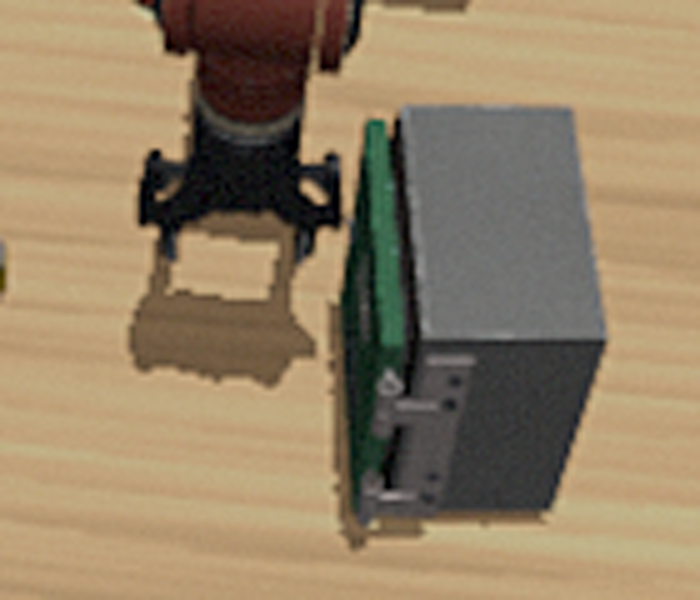

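Scene view: the elbows at (330,190) lead the fingers and the near one is about 10 mm from the door. Advancing slowly.

Call:
step_arm(targets=[-0.001,0,0,0,-0.0025,0,0,0,-0.004,0,0,0,-0.0055,0,0,0,-0.007,0,0,0,-0.0085,0,0,0,-0.01,0,0,0,-0.01,0,0,0])

```text
t: 41.45
tool_pos: [0.448, 0.0662, 0.1098]
tool_rot: [2.345, -2.081, 0.018]
contact_force: [-1.5, 1.4, 0.4]
opening: 0.085
```

```bash
python3 st.py; python3 lean.py
```

```text
t 41.45 pos [0.448  0.0662 0.1098] rot [ 0.1187 -0.9928  0.0128] z [ 0.0043 -0.0124 -0.9999] F [-1.54  1.35  0.41] T [-0.02 -0.04  0.04] op 0.085 q [-0.01 -0.27  2.12 -0.01  1.29  1.45]
2532 yaw 26.99 n.up(deg) -19.97 res 21.05 bench n [1.2e-03 3.0e-04 1.0e+00] z 0.0002
2530 yaw 26.96 n.up(deg) -19.97 res 20.92 bench n [ 2.e-03 -1.e-04  1.e+00] z 0.0002
2527 yaw 26.92 n.up(deg) -19.94 res 20.97 bench n [1.6e-03 2.0e-04 1.0e+00] z 0.0002
[ 26.9570208  -19.96004168]
```

Call:
step_arm(targets=[-0.0006,0,0,0,-0.0012,0,0,0,-0.0018,0,0,0,-0.0024,0,0,0,-0.003,0,0,0,-0.0036,0,0,0,-0.0042,0,0,0,-0.0048,0,0,0,-0.0054,0,0,0,-0.006,0,0,0])

```text
t: 42.43
tool_pos: [0.4477, 0.0695, 0.1101]
tool_rot: [2.341, -2.078, 0.025]
contact_force: [0.3, -14.0, 1.6]
opening: 0.0854
```

```bash
python3 st.py; python3 -c "
from h import *
p=imaging.get_image('scene'); save(p,'s24',(290,130,430,250),5)"
```

```text
t 42.43 pos [0.4477 0.0695 0.1101] rot [ 0.1185 -0.9928  0.019 ] z [ 0.0048 -0.0186 -0.9998] F [  0.28 -14.03   1.56] T [-1.49  0.04 -0.03] op 0.0854 q [ 0.   -0.27  2.12 -0.02  1.29  1.46]
```

View pics/s24.png

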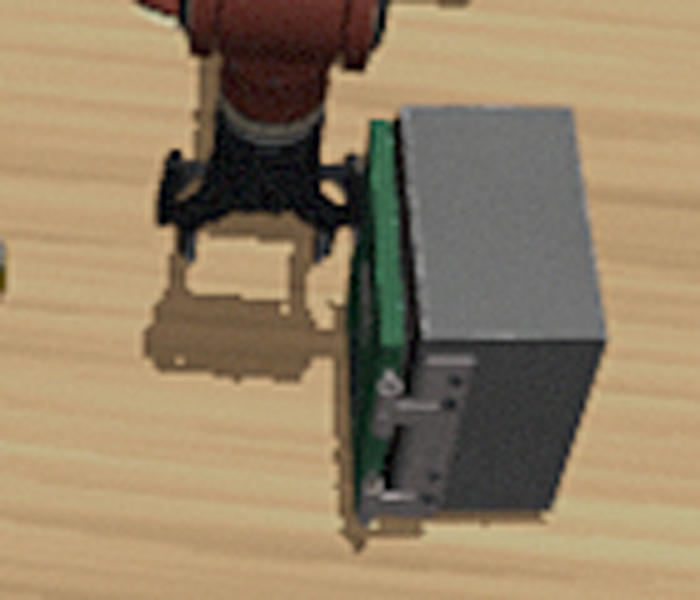

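Contact is at 14 N, pressing lower on the panel. Now a gradual ramped release.

Call:
step_arm(targets=[-0.0026,0,0,0,-0.0023,0,0,0,-0.002,0,0,0,-0.0017,0,0,0,-0.0014,0,0,0,-0.0011,0,0,0,-0.0009,0,0,0,-0.0007,0,0,0,-0.0005,0,0,0,-0.0003,0,0,0,-0.0001,0,0,0,0.0,0,0,0])

```text
t: 43.48
tool_pos: [0.4477, 0.0692, 0.1101]
tool_rot: [2.341, -2.078, 0.025]
contact_force: [-0.1, -5.2, -0.1]
opening: 0.0855
```

```bash
python3 st.py
```

```text
t 43.48 pos [0.4477 0.0692 0.1101] rot [ 0.1183 -0.9928  0.0196] z [ 0.0048 -0.0191 -0.9998] F [-0.1  -5.24 -0.07] T [-0.48  0.04  0.03] op 0.0855 q [ 0.   -0.27  2.12 -0.02  1.29  1.46]
```

Call:
step_arm(targets=[-0.0003,0,0,0,-0.0002,0,0,0,-0.0001,0,0,0,0.0,0,0,0,0.0001,0,0,0,0.0002,0,0,0,0.0003,0,0,0,0.0004,0,0,0,0.0005,0,0,0,0.0006,0,0,0,0.0007,0,0,0,0.0008,0,0,0])

```text
t: 44.48
tool_pos: [0.4478, 0.0687, 0.1101]
tool_rot: [2.341, -2.079, 0.025]
contact_force: [0.0, 0.2, 0.8]
opening: 0.0857
```

```bash
python3 st.py
```

```text
t 44.48 pos [0.4478 0.0687 0.1101] rot [ 0.1184 -0.9928  0.0189] z [ 0.0048 -0.0184 -0.9998] F [0.03 0.18 0.79] T [0.06 0.02 0.  ] op 0.0857 q [-0.   -0.27  2.12 -0.02  1.29  1.46]
```

Free. Backing well away and up to the overhead seam view.

Call:
step_arm(targets=[0.0002,0,0,0,0.0006,0,0,0,0.002,0,0,0,0.006,0,0,0,0.014,0,0,0,0.025,0,0,0,0.03,0,-0.015,0,0.03,0,-0.05,0,0.03,0,-0.09,0,0.03,0,-0.13,0,0.03,0,-0.17,0,0.03,0,-0.2,0])

```text
t: 45.48
tool_pos: [0.4509, 0.0416, 0.3147]
tool_rot: [2.342, -2.081, 0.03]
contact_force: [0.5, -0.3, 0.4]
opening: 0.0854
```

Call:
step_arm(targets=[-0.02,0,-0.03,0,-0.045,0,-0.03,0,-0.075,0,-0.03,0,-0.1,0,-0.03,0,-0.117,0,-0.03,0,-0.123,0,-0.03,0,-0.125,0,-0.03,0,-0.125,0,-0.03,0], grip=0.0)

```text
t: 46.15
tool_pos: [0.4362, 0.1656, 0.3422]
tool_rot: [2.342, -2.081, 0.031]
contact_force: [-0.8, -1.3, 0.2]
opening: -0.0001
```

```bash
python3 chk.py 25; python3 lean.py; python3 st.py; python3 -c "
import cv2
im=cv2.imread('pics/w25.png')[60:260,240:400]; cv2.imwrite('pics/w25c.png',cv2.convertScaleAbs(cv2.resize(im,None,fx=3.0,fy=3.0,interpolation=cv2.INTER_CUBIC),alpha=2.5))
"
```

```text
door top 4736 ((484.97467041015625, 155.77857971191406), (173.26258850097656, 14.678288459777832), 5.631073474884033) 0.23303806948022424
box top 47746 ((472.3575439453125, 231.37222290039062), (176.90170288085938, 121.51878356933594), 6.923250198364258)
box depth 0.1190095649104156
0.424 door x edges [-0.0813 -0.0743 -0.0676]
0.444 door x edges [-0.0824 -0.0742 -0.0683]
0.464 door x edges [-0.0824 -0.0748 -0.069 ]
0.484 door x edges [-0.0832 -0.076  -0.069 ]
0.504 door x edges [-0.0836 -0.0766 -0.0697]
0.524 door x edges [-0.0839 -0.077  -0.0697]
0.544 door x edges [-0.0846 -0.0775 -0.0703]
0.564 door x edges [-0.085  -0.0779 -0.0709]
hinge x -0.0792
2605 yaw 5.55 n.up(deg) 0.04 res 1.39 bench n [1.6e-03 3.0e-04 1.0e+00] z 0.0002
2630 yaw 5.65 n.up(deg) 0.04 res 1.41 bench n [1.1e-03 5.0e-04 1.0e+00] z 0.0002
2595 yaw 5.65 n.up(deg) -0.01 res 1.39 bench n [0.0017 0.     1.    ] z 0.0002
[5.61574032 0.02267778]
t 46.65 pos [0.4361 0.166  0.3423] rot [ 0.117  -0.9929  0.0199] z [ 0.0091 -0.019  -0.9998] F [ 0.3  -0.52 -0.91] T [ 0.05 -0.04 -0.01] op -0.0001 q [ 0.22 -0.38  1.81 -0.02  1.7   1.67]
```

View pics/w25.png

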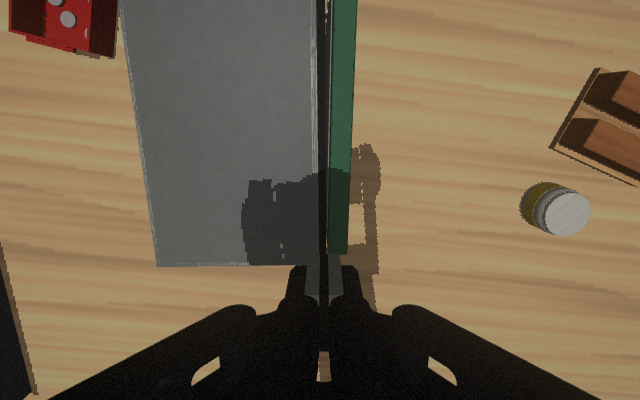

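View pics/w25c.png

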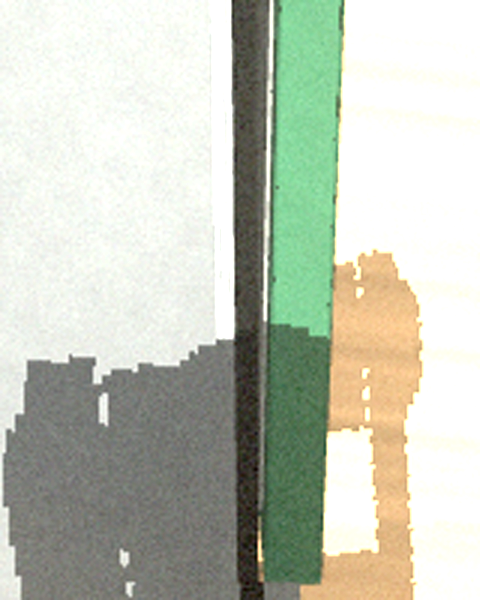

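The door is now plumb (lean 0.02°) and 1.3° past parallel. In the seam view the wood strip closes to nothing at the free edge, so the door lies against the seal. One last overall check.

Call:
step_arm(targets=[0,0,-0.02,0,0,0,-0.04,0,0,0,-0.05,0,0,0,-0.05,0,0,0,-0.05,0,0,0,-0.05,0])

```text
t: 47.15
tool_pos: [0.4354, 0.1669, 0.391]
tool_rot: [2.341, -2.081, 0.029]
contact_force: [0.3, 0.3, -0.7]
opening: -0.0002
```

```bash
python3 lean.py; python3 - <<'E'
from h import *
p=imaging.get_image("scene"); save(p,"s26"); save(p,"s26c",(290,130,430,250),5)
p=imaging.get_image("side"); save(p,"d26",(200,80,380,230),4.4)
E
python3 st.py
```

```text
2600 yaw 5.58 n.up(deg) -0.04 res 1.36 bench n [1.2e-03 4.0e-04 1.0e+00] z 0.0002
2603 yaw 5.61 n.up(deg) -0.03 res 1.38 bench n [1.8e-03 5.0e-04 1.0e+00] z 0.0002
2626 yaw 5.6 n.up(deg) 0.02 res 1.41 bench n [0.0012 0.001  1.    ] z 0.0002
[ 5.59807637 -0.01382934]
t 47.4 pos [0.4354 0.1669 0.3913] rot [ 0.117  -0.9929  0.0201] z [ 0.0076 -0.0193 -0.9998] F [ 0.32  0.26 -0.64] T [-0.03 -0.03  0.  ] op -0.0 q [ 0.22 -0.37  1.73 -0.02  1.78  1.67]
```

View pics/s26c.png

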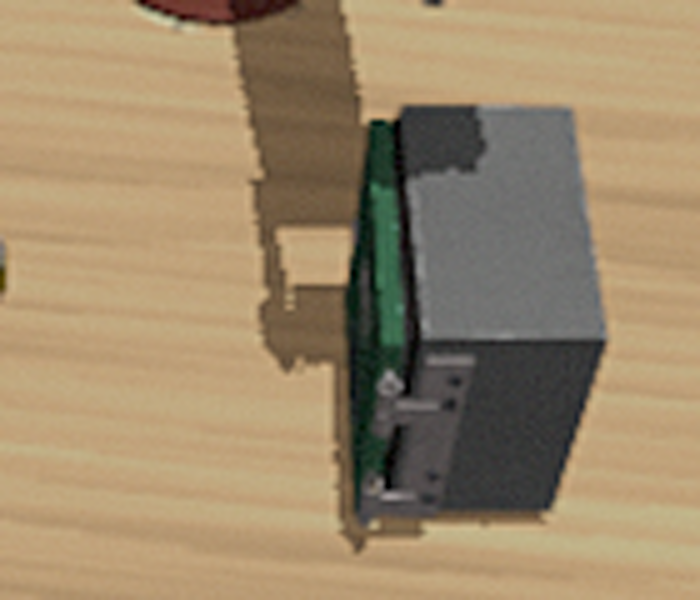

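View pics/d26.png

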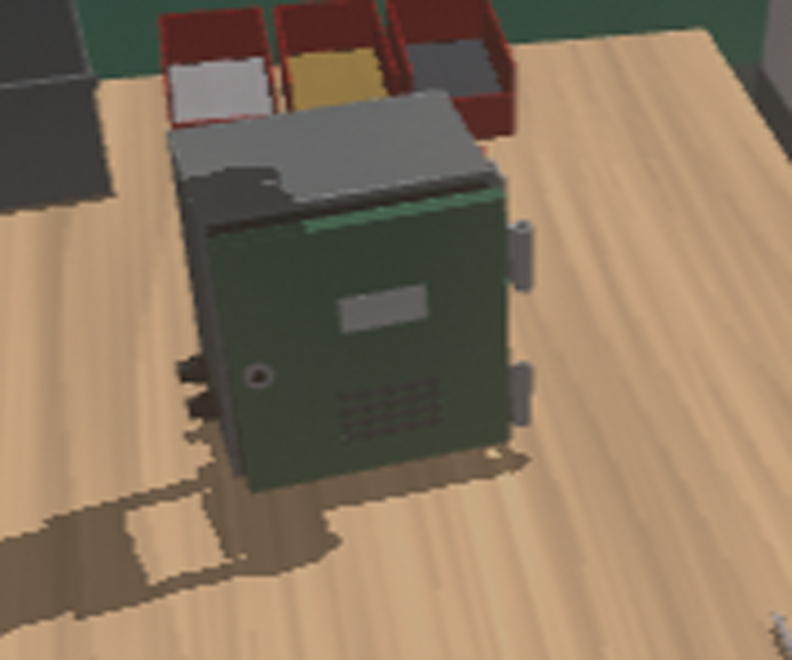

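View pics/s26.png

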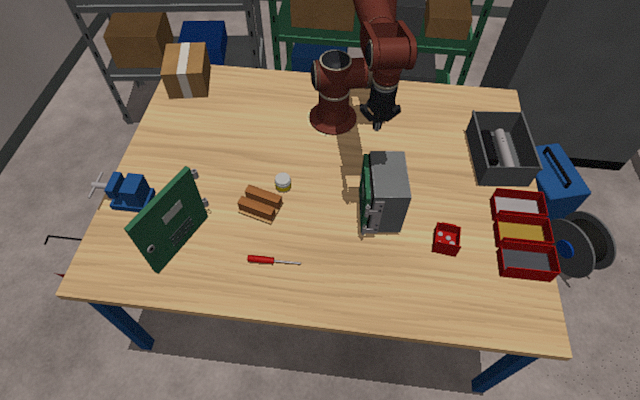

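The door is shut with both knuckles on their shoulders at crop (390,385) and (375,490). The bin at (446,238), tin at (283,182) and screwdriver at (272,260) are where they were, and the gripper is well clear.

```bash
python3 -c "
from station import ticket
print(ticket.finish_job())"
```

```text
the job is handed in; nothing more can be done
None
```

The door is hung on both pins, fully down, shut against the seal and hanging free. I handed the job in at about 47 s of the 72 s; the hand-in gives no verdict.

**Hanging:** I pinched the door mid-top and lifted it out of the stand. The wrist camera put both pins at (0.6086, 0.1681), within about 0.3 mm of each other. The knuckles went on at the first try with no force change until the shoulders took the weight. That happened at TCP height 0.203 m against 0.2035 m expected.

**Shutting:** I pushed the door shut from outside. My first three presses and a light touch were at the top edge, and each time the door eased back:

| Press | Result after release |
|---|---|
| First three presses and a touch, at the top edge | door eased back to a visible gap (2–3 mm where I measured it), top leaning in about 0.4° |
| Last press, lower on the panel, 14 N, slow release | stayed shut |

**Last checks:**
- **Closure:** the door is plumb within 0.05° and turned about 1.3° past parallel, as it must be to touch the seal with this hinge offset. The gap at the free edge closes to nothing in the overhead view, and it did not change while I watched.
- **Surroundings:** the bin, grease tin and screwdriver look unmoved, and the gripper touches nothing.
- **Height disagreement:** the door-top height read 233 to 236 mm in different views, against 235 mm expected. I put this down to depth noise.

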